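# Book ink jars in at the code scanner and pack the case

## Task

Book in the ink jars standing in a line: working from the left, take one jar at a time, stand it centred on the scanner's round pad with its white code label squarely facing the reading window for about a second, then pack it in the wooden case. Fill the pockets in the order of scanning, starting at the left pocket and leaving no gap, each jar upright and fully down; when the last one is in, shut the lid completely. Do not disturb the tin, the paint tube and the marker.

Things in the scene. Friction and masses are not known exactly. Their poses are not given: they have to be found in the camera images.
- scanner: fixed desk code scanner: aluminium plate 8 mm thick with a round rubber pad (64 mm across, 2 mm thick), and behind it a grey reading head 40 x 86 mm, 88 mm high over the table. Origin on the table under the pad's centre; x points from pad to head, z up. Plate: 45 mm to -x, 105 mm to +x, 56 mm to either side; head's face at x = 60 mm
- scan_pad (a point): centre of the pad's top face, 10 mm above the table; axes as the scanner's
- scan_window (a point): centre of the dark reading window on the head's face, 60 mm from the pad's centre, 40 mm above the table; it looks along the scanner's -x
- case: fixed wooden case, 110 mm (x) by 370 mm (y), walls 45 mm high, 7 mm thick; origin on the table under its centre, x away from the robot, y to its left. Inside, a deck (top 34 mm above the table) has four round pockets in a row along y, 64 mm across, 84 mm apart, floors 7 mm above the table. Brass tacks on the front count them, one to four from the left
- case_lid (a joint): lid angle, rad: 0 shut, 1.85 open (stop). A shell 40 mm deep, 110 x 370 mm, 0.24 kg, hinged on the case's far (+x) wall; open it stands behind the case, its outer top face turned to +x and its free edge up. It leans on its stop while over about 1.1 rad; below that it sinks shut by itself, slowly (damped). Pushing it over takes about 2 N near its edge
- lid_hinge (a point): middle of the hinge line, 45 mm above the table on the far wall of the case (case x = +55 mm); axes as the case's. The hinge line runs along the case's y
- lid_lip (a point): middle of the lid's free edge wall, 110 mm from the hinge line (20 mm above the rim plane when shut); moves with the lid
- pocket_1 (a point): centre of the floor of pocket 1 (pocket 1 is the leftmost, at +y of the case; pocket 4 the rightmost), 7 mm above the table
- pocket_2 (a point): centre of the floor of pocket 2 (pocket 1 is the leftmost, at +y of the case; pocket 4 the rightmost), 7 mm above the table
- pocket_3 (a point): centre of the floor of pocket 3 (pocket 1 is the leftmost, at +y of the case; pocket 4 the rightmost), 7 mm above the table
- pocket_4 (a point): centre of the floor of pocket 4 (pocket 1 is the leftmost, at +y of the case; pocket 4 the rightmost), 7 mm above the table
- jar_1: ink jar, number 1 from the left in the line as set up (may be absent): amber glass, straight-sided, 58 mm across and 66 mm high, the upper 22 mm a black cap as wide; heavy bottom, about 0.24 kg. Origin at the centre of its underside, z up; x points out through its white code label. A white seal strip runs from the label up over the cap to its centre
- jar_1_label (a point): middle of jar 1's code label, on its side 29 mm from the axis and 23 mm above its underside
- jar_2: ink jar, number 2 from the left in the line as set up (may be absent): amber glass, straight-sided, 58 mm across and 66 mm high, the upper 22 mm a black cap as wide; heavy bottom, about 0.24 kg. Origin at the centre of its underside, z up; x points out through its white code label. A white seal strip runs from the label up over the cap to its centre
- jar_2_label (a point): middle of jar 2's code label, on its side 29 mm from the axis and 23 mm above its underside
- jar_3: ink jar, number 3 from the left in the line as set up (may be absent): amber glass, straight-sided, 58 mm across and 66 mm high, the upper 22 mm a black cap as wide; heavy bottom, about 0.24 kg. Origin at the centre of its underside, z up; x points out through its white code label. A white seal strip runs from the label up over the cap to its centre
- jar_3_label (a point): middle of jar 3's code label, on its side 29 mm from the axis and 23 mm above its underside
- jar_4: ink jar, number 4 from the left in the line as set up (may be absent): amber glass, straight-sided, 58 mm across and 66 mm high, the upper 22 mm a black cap as wide; heavy bottom, about 0.24 kg. Origin at the centre of its underside, z up; x points out through its white code label. A white seal strip runs from the label up over the cap to its centre
- jar_4_label (a point): middle of jar 4's code label, on its side 29 mm from the axis and 23 mm above its underside
- tin: open food tin 76 mm across, 58 mm high, a bystander; origin under its centre
- paint_tube: paint tube 136 mm long, lying, a bystander
- marker: fat black and white marker 150 mm long, lying, a bystander
Things that resemble listed ones, but are neither listed nor needed, are in the scene too. What is shaped like the jar_1 but turquoise or yellow is not meant.

How it is judged:
On the way, in this order (a step that is already met when the one before it is completed fails the run):
1. jar 1 stands on the scanner pad with its code label facing the window (horizontal distance between jar_1 and scan_pad below 0.015 m and height (world z) of jar_1 below 0.018 m and angle between jar_1's own z axis and vertical below 0.1 rad and angle between the x axis of jar_1 and the x axis of scanner, either way round below 0.3 rad and horizontal distance between jar_1_label and scan_window below 0.06 m and linear speed of jar_1 below 0.03 m/s), for 0.4 s.
2. jar 1 stands down in its pocket (horizontal distance between jar_1 and pocket_1 below 0.012 m and height (world z) of jar_1 below 0.014 m and angle between jar_1's own z axis and vertical below 0.12 rad), for 0.2 s.
3. jar 2 stands on the scanner pad with its code label facing the window (horizontal distance between jar_2 and scan_pad below 0.015 m and height (world z) of jar_2 below 0.018 m and angle between jar_2's own z axis and vertical below 0.1 rad and angle between the x axis of jar_2 and the x axis of scanner, either way round below 0.3 rad and horizontal distance between jar_2_label and scan_window below 0.06 m and linear speed of jar_2 below 0.03 m/s), for 0.4 s.
4. jar 2 stands down in its pocket (((horizontal distance between jar_2 and pocket_1 below 0.012 m and height (world z) of jar_2 below 0.014 m and angle between jar_2's own z axis and vertical below 0.12 rad) or (horizontal distance between jar_2 and pocket_2 below 0.012 m and height (world z) of jar_2 below 0.014 m and angle between jar_2's own z axis and vertical below 0.12 rad))), for 0.2 s.
5. jar 3 stands on the scanner pad with its code label facing the window (horizontal distance between jar_3 and scan_pad below 0.015 m and height (world z) of jar_3 below 0.018 m and angle between jar_3's own z axis and vertical below 0.1 rad and angle between the x axis of jar_3 and the x axis of scanner, either way round below 0.3 rad and horizontal distance between jar_3_label and scan_window below 0.06 m and linear speed of jar_3 below 0.03 m/s), for 0.4 s.
6. jar 3 stands down in its pocket (((horizontal distance between jar_3 and pocket_2 below 0.012 m and height (world z) of jar_3 below 0.014 m and angle between jar_3's own z axis and vertical below 0.12 rad) or (horizontal distance between jar_3 and pocket_3 below 0.012 m and height (world z) of jar_3 below 0.014 m and angle between jar_3's own z axis and vertical below 0.12 rad))), for 0.2 s.
7. jar 4 stands on the scanner pad with its code label facing the window (horizontal distance between jar_4 and scan_pad below 0.015 m and height (world z) of jar_4 below 0.018 m and angle between jar_4's own z axis and vertical below 0.1 rad and angle between the x axis of jar_4 and the x axis of scanner, either way round below 0.3 rad and horizontal distance between jar_4_label and scan_window below 0.06 m and linear speed of jar_4 below 0.03 m/s), for 0.4 s.
8. jar 4 stands down in its pocket (((horizontal distance between jar_4 and pocket_3 below 0.012 m and height (world z) of jar_4 below 0.014 m and angle between jar_4's own z axis and vertical below 0.12 rad) or (horizontal distance between jar_4 and pocket_4 below 0.012 m and height (world z) of jar_4 below 0.014 m and angle between jar_4's own z axis and vertical below 0.12 rad))), for 0.2 s.
9. the lid is shut (value of joint case_lid below 0.03 rad), for 0.2 s.
At the end, for the whole second after the job is handed in: All jars, each scanned in turn (within 15 mm of the pad centre and 0.3 rad), stand upright and at rest on the pocket floors, within 12 mm of the pocket centres, in line order from the left pocket with no gap, and the lid is shut (under 0.03 rad) (all of step 2 and ((horizontal distance between jar_2 and pocket_1 below 0.012 m and height (world z) of jar_2 below 0.014 m and angle between jar_2's own z axis and vertical below 0.12 rad) or (horizontal distance between jar_2 and pocket_2 below 0.012 m and height (world z) of jar_2 below 0.014 m and angle between jar_2's own z axis and vertical below 0.12 rad)) and ((horizontal distance between jar_3 and pocket_2 below 0.012 m and height (world z) of jar_3 below 0.014 m and angle between jar_3's own z axis and vertical below 0.12 rad) or (horizontal distance between jar_3 and pocket_3 below 0.012 m and height (world z) of jar_3 below 0.014 m and angle between jar_3's own z axis and vertical below 0.12 rad)) and ((horizontal distance between jar_4 and pocket_3 below 0.012 m and height (world z) of jar_4 below 0.014 m and angle between jar_4's own z axis and vertical below 0.12 rad) or (horizontal distance between jar_4 and pocket_4 below 0.012 m and height (world z) of jar_4 below 0.014 m and angle between jar_4's own z axis and vertical below 0.12 rad)) and ((horizontal distance between jar_1 and pocket_1 below 0.012 m and height (world z) of jar_1 below 0.014 m and angle between jar_1's own z axis and vertical below 0.12 rad) or (horizontal distance between jar_2 and pocket_1 below 0.012 m and height (world z) of jar_2 below 0.014 m and angle between jar_2's own z axis and vertical below 0.12 rad)) and ((horizontal distance between jar_2 and pocket_2 below 0.012 m and height (world z) of jar_2 below 0.014 m and angle between jar_2's own z axis and vertical below 0.12 rad) or (horizontal distance between jar_3 and pocket_2 below 0.012 m and height (world z) of jar_3 below 0.014 m and angle between jar_3's own z axis and vertical below 0.12 rad)) and ((horizontal distance between jar_3 and pocket_3 below 0.012 m and height (world z) of jar_3 below 0.014 m and angle between jar_3's own z axis and vertical below 0.12 rad) or (horizontal distance between jar_4 and pocket_3 below 0.012 m and height (world z) of jar_4 below 0.014 m and angle between jar_4's own z axis and vertical below 0.12 rad)) and value of joint case_lid below 0.03 rad and linear speed of each of jar_1, jar_2, jar_3, jar_4 below 0.02 m/s); the robot touches nothing.
It fails at once if the tin is pushed more than 3 cm (distance of tin from where it was at the start of the episode above 0.03 m).
It fails at once if the paint tube is pushed more than 3 cm (distance of paint_tube from where it was at the start of the episode above 0.03 m).
It fails at once if the marker is pushed more than 3 cm (distance of marker from where it was at the start of the episode above 0.03 m).
Of jar_1, jar_2, jar_3, jar_4 only 3 to 4 are there at a start; the rules pass over those that are not, and their reading is None.
At some moment in a run one of jar_1, jar_2, jar_3, jar_4 may be knocked a few centimetres aside while the robot is not near it.
It also fails if it takes over 210 s, if anything falls off the work surface, if the arm or the gripper's body presses on something with over 40 N, if the wrist force passes 120 N, or if a joint passes its speed limit or range.

## Robot

A 7-joint arm with a two-finger parallel gripper is mounted at the origin on the work surface; the furniture and walls round the work are solid. World frame = base frame: x ahead of the robot, y to its left, z up, the work surface at z = 0. Lengths are in m, angles in rad, forces in N, time in s.
With the tool pointing down it reaches from about 0.425 to 0.95 m from the base axis. Payload 4.7 kg.
Tool frame: the origin (TCP) lies at the very end of the fingers, on their centre line; the grasp point (between the pads) lies 19 mm behind it; z points along the fingers, y is the line along which they close (so a half turn about z gives the same grasp; the last joint's range is limited). The gripper opens to 85 mm and grips with 20 to 120 N. Pads are 22 mm wide; open, the fingers measure 114 mm over their backs; the gripper's body (76 mm by 85 mm) begins 54 mm behind the grasp point. The pads swing forward as they close: fully open they stand 13 mm farther back than shut.
Start: joints at [-1.22, 0.469, -0.049, 1.532, 0.024, 1.141, -0.082], TCP at [0.25, 0.627, 0.198] pointing down, gripper open.
Joint ranges: [-2.59, 2.59], [-0.33, 1.99], [-1.39, 1.29], [0.1, 2.45], [-1.04, 4.18], [0.21, 1.99], [-2.66, 2.66]. Speed limits (rad/s): [2.57, 2.57, 3.14, 3.14, 3.14, 3.14, 3.14].

## Interface

Orientations are given as a 3x3 rotation matrix whose columns are the frame's x, y, z axes.
In Python, from station import robot gives the robot as it stands. The module is installed in compiled form; this text tells all that it offers.
- The arm moves only by the tool apply_moves, never from a script. Its argument "series" is a list of rows, each a list of 7 numbers: the turn, a rotation vector about the tool's x, y, z scaled (see below), then the shift along the tool's x, y, z scaled (see below), then the opening, from 0 (shut) to 1 (fully open). In form: [[rx, ry, rz, x, y, z, hand], ...]. A call has 1 to 8 rows; each row is the pose to reach, as a shift and turn from the pose commanded when the call began, along the tool's axes at that moment; what a row does not reach only later rows make up. The controller multiplies each number of a shift by 30 cm and each number of a turn by 1.5 rad. A row lasts 1/8 s, in which the tool goes at most 62.5 mm and 10.7 degrees, less where a joint would pass 70% of its speed; a pose out of reach is approached as far as the arm can. A call with a number of a shift or a turn outside -1 to 1 is refused whole. A call with a gripper value outside its range is refused whole. The fingers move at their own pace and stop on an object; "squeeze" is the grip in N (left out, the last holds). Time passes only in rows, so rows that repeat a pose let the fingers close. It gives the time, the measured TCP pose, the force, the opening and the grip force at its end, in the units of the state.
- robot.state(): the state, without advancing time (a new reading comes with each control period).
- robot.read_camera(name): name is "scene" or "top"; returns a dict with "img" (384x512x3 uint8, red, green, blue), "range_z" (384x512 float32, m along the optical axis (not along the pixel's ray), 0 where there is no reading), "fx", "fy", "cx", "cy" (pixels), "R" (3x3) and "t" (3): a world point X has camera coordinates R X + t. Camera axes: x right, y down, z forward; pixel columns grow to the right and rows downward; lengths in m; the calibration is good to about 2 mm. A picture is of the moment at which its call begins.
- robot.sign_off(): hands the job in; it is judged then, once.
Trained networks look in a picture, given as the dict that the camera call returned (one of the last four; its "shot" number tells which), for a name from the list of things; names that differ only in an ending like _2 or _b are one class to them, and where a whole thing is asked for, a point or a joint stands for the part that bears it (a point fixed in the world has none). Each returns a list of dicts, best first, with "confidence" (0 to 1); they miss things now and then, are a little off and sometimes report something else, mostly with a low value. They report only what shows in the picture. A call takes as long as a camera call. They do not tell look-alikes from the thing itself.
- robot.spot_in(thing, picture): "xyz" ([x, y, z] in m, in the coordinates of the camera as it stood for that picture, good to about 4 mm: the middle of the surface that is visible of it).
The state is a dict: "t": time; "qpos": joint angles; "qd": joint speeds; "joint_torque": joint torques, N m; "tcp_pos": TCP position; "ee_rot": TCP orientation; "wrist_force": force on the tool from outside, world axes, zero at the start; "torque": the same for the moment, N m; "width": opening from 0.0 (shut) to 1.0 (fully open); "gripper_force": force on a finger pad.
Only numpy, scipy, OpenCV 4.12 (cv2) and the standard library are available. Lean on these libraries where they do the work, as an engineer would, in place of code of your own. Each camera call takes 0.05 s, during which the arm holds its last target. There are 200 camera calls.

## Working session

There is one attempt and no reset: what is moved stays moved. The work goes in short steps, Python scripts to look and compute and a tool call to move; the robot and the scene stay as the last step left them, time stands still between calls to the robot, and variables do not carry over. Pictures are saved under pics/ and viewed, at most 14 in all, crops included, and the job is handed in when it is done.

Besides the shell and the picture viewer there is one more tool, called by a JSON object that holds its "api" and its "payload". apply_moves: Moves the arm, as the interface text tells. Shifts and turns lie within -1 to 1; 1 stands for 30 cm of shift or 1.5 rad of turn. Its arguments: {"type":"object","properties":{"series":{"type":"array","items":{"type":"array","items":{"type":"number","minimum":-1,"maximum":1}}},"squeeze":{"type":"number"}},"required":["series"]}

```bash
mkdir -p pics; cat > h.py <<'E'
import numpy as np, cv2
from station import robot
def shot(n):
    return robot.read_camera(n)
def cloud(d):
    z=d["range_z"]; v,u=np.mgrid[:z.shape[0],:z.shape[1]]
    P=np.stack([(u-d["cx"])/d["fx"]*z,(v-d["cy"])/d["fy"]*z,z],-1)
    W=(P-np.array(d["t"]))@np.array(d["R"]); W[z==0]=np.nan
    return W
def c2w(d,p): return np.array(d["R"]).T@(np.array(p)-np.array(d["t"]))
def pix(d,X):
    c=np.array(d["R"])@np.array(X)+np.array(d["t"]); return np.round([c[0]/c[2]*d["fx"]+d["cx"],c[1]/c[2]*d["fy"]+d["cy"]],0)
def save(d,name,crop=None,s=1.5):
    im=d["img"][:,:,::-1]
    if crop: u0,v0,u1,v1=crop; im=im[v0:v1,u0:u1]
    cv2.imwrite("pics/"+name,cv2.resize(im,None,fx=s,fy=s,interpolation=cv2.INTER_CUBIC))
E
python3 - <<'E'
from h import *
np.set_printoptions(precision=3,suppress=True)
for n in("top","scene"):
    d=shot(n); save(d,n+"0.png")
    print(n,"cam at",-np.array(d["R"]).T@d["t"])
    for th in("jar_1","jar_1_label","scanner","scan_pad","case","tin","paint_tube","marker","pocket_1"):
        try:
            for r in robot.spot_in(th,d):
                w=c2w(d,r["xyz"]); print(th,round(r["confidence"],2),w,pix(d,w))
        except Exception as e: print(th,e)
s=robot.state(); print(s["tcp_pos"],s["ee_rot"],s["t"])
E
```

```text
top cam at [0.314 0.088 1.312]
jar_1 0.87 [0.438 0.18  0.066] [224. 230.]
jar_1 0.82 [0.385 0.467 0.061] [129. 247.]
jar_1 0.68 [0.456 0.367 0.067] [163. 223.]
jar_1 0.67 [0.544 0.54  0.066] [108. 195.]
jar_1 0.55 [0.469 0.067 0.069] [262. 220.]
jar_1 0.54 [0.455 0.271 0.065] [195. 224.]
jar_1_label 0.94 [0.547 0.545 0.068] [106. 194.]
jar_1_label 0.79 [0.388 0.465 0.068] [129. 246.]
jar_1_label 0.68 [0.452 0.365 0.067] [164. 225.]
jar_1_label 0.66 [0.483 0.461 0.064] [133. 214.]
jar_1_label 0.38 [ 0.514 -0.241  0.046] [360. 207.]
scanner 0.86 [0.638 0.236 0.007] [210. 170.]
scanner 0.27 [0.47  0.066 0.067] [262. 219.]
scan_pad 0.92 [0.641 0.233 0.009] [211. 169.]
case 0.86 [ 0.512 -0.244  0.043] [360. 208.]
tin 0.73 [ 0.671 -0.024  0.05 ] [290. 158.]
tin 0.23 [ 0.56  -0.244  0.072] [362. 191.]
paint_tube 0.74 [0.6   0.388 0.014] [162. 181.]
marker 0.73 [ 0.672 -0.181  0.015] [337. 161.]
pocket_1 0.86 [ 0.518 -0.245  0.046] [361. 206.]
pocket_1 0.65 [0.467 0.067 0.072] [261. 220.]
scene cam at [-0.272  1.285  1.111]
jar_1 0.88 [0.539 0.559 0.056] [180. 261.]
jar_1 0.81 [0.43  0.196 0.054] [273. 216.]
jar_1 0.8 [0.465 0.084 0.056] [282. 197.]
jar_1 0.75 [0.379 0.489 0.055] [234. 270.]
jar_1 0.53 [0.489 0.493 0.068] [206. 253.]
jar_1 0.5 [0.445 0.264 0.069] [259. 221.]
jar_1_label 0.89 [0.543 0.555 0.058] [180. 260.]
jar_1_label 0.8 [0.489 0.496 0.069] [205. 254.]
jar_1_label 0.55 [0.377 0.486 0.055] [235. 270.]
scanner 0.68 [0.667 0.263 0.04 ] [210. 204.]
scan_pad 0.71 [0.666 0.27  0.045] [209. 204.]
scan_pad 0.63 [0.429 0.197 0.053] [273. 216.]
case 0.81 [ 0.507 -0.232  0.045] [315. 159.]
case 0.39 [0.465 0.081 0.058] [283. 196.]
paint_tube 0.79 [0.6   0.389 0.011] [202. 235.]
marker 0.37 [0.465 0.086 0.058] [282. 197.]
pocket_1 0.97 [ 0.508 -0.23   0.043] [314. 160.]
pocket_1 0.43 [ 0.564 -0.254  0.07 ] [306. 148.]
[0.25  0.627 0.198] [[-0.929  0.371 -0.   ]
 [ 0.371  0.929  0.   ]
 [ 0.     0.    -1.   ]] 1.0
```

View pics/top0.png

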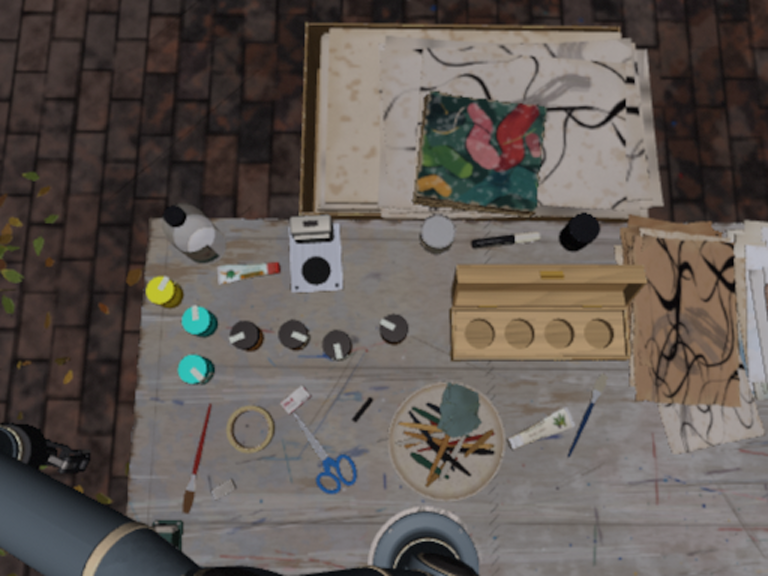

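View pics/scene0.png

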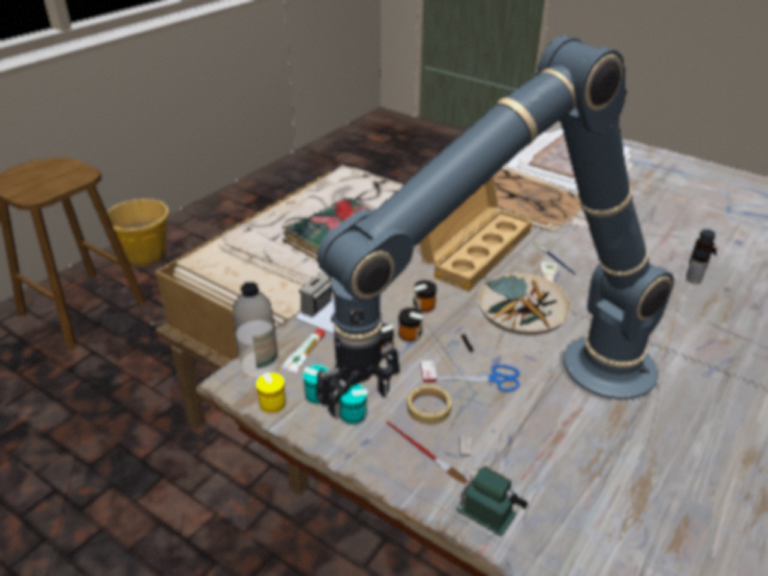

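The top view shows the four amber jars with black caps at about (163,223), (196,223), (225,230) and (262,219) in native pixels. These could be mistaken for them:
- turquoise jars at (131,214) and (129,247)
- a yellow jar at (107,194)
- a black round thing, probably a bottle, at (387,153)

The scanner is at (211,170), and its head points away from the robot. The case is at (360,222) with its lid open. The tin is at (290,155), the tube at (165,182) and the marker at (337,160). I'll measure the jars, the pad and the pockets next.

```bash
cat >> h.py <<'E'
def amb(d):
    """black-cap jars: (x,y,yaw,top z,n) from top picture, table/pad/case alike"""
    W=cloud(d); im=d["img"]; out=[]
    hsv=cv2.cvtColor(im,cv2.COLOR_RGB2HSV)
    m=((W[...,2]>0.055)&(W[...,2]<0.09)).astype(np.uint8)
    n,l,st,c=cv2.connectedComponentsWithStats(m)
    for i in range(1,n):
        if not 150<st[i,4]<900: continue
        k=l==i; dark=k&(hsv[...,2]<90); white=k&(hsv[...,2]>150)&(hsv[...,1]<90)
        if dark.sum()<0.4*k.sum(): continue
        top=np.nanmedian(W[k][:,2]); p=W[k&(abs(W[...,2]-top)<.006)]
        (cu,cv),r=cv2.minEnclosingCircle(p[:,:2].astype(np.float32)*1000)
        o=p[:,:2].mean(0); w=W[white]
        yaw=np.arctan2(*(w[:,:2].mean(0)-o)[::-1]) if len(w) else np.nan
        out.append([o[0],o[1],yaw,top,len(p),cu/1000,cv/1000,r/1000,len(w)])
    return sorted(out,key=lambda a:-a[1])
E
python3 - <<'E'
from h import *
np.set_printoptions(precision=4,suppress=True,linewidth=150)
d=shot("top"); W=cloud(d); hsv=cv2.cvtColor(d["img"],cv2.COLOR_RGB2HSV)
print(d["fx"])
for a in amb(d): print(np.array(a))
# pad: dark, z~0.01
k=(hsv[...,2]<70)&(abs(W[...,0]-.64)<.05)&(abs(W[...,1]-.235)<.05)&(W[...,2]<.03)
p=W[k]; print("pad",p.mean(0),np.ptp(p,axis=0),cv2.minEnclosingCircle(p[:,:2].astype(np.float32)*1000))
# plate incl head orientation
k=(abs(W[...,0]-.67)<.11)&(abs(W[...,1]-.235)<.09)&(W[...,2]>.004)&(W[...,2]<.02)
q=W[k][:,:2].astype(np.float32)*1000; print("plate",cv2.minAreaRect(q))
k=(abs(W[...,0]-.70)<.06)&(abs(W[...,1]-.235)<.09)&(W[...,2]>.075)&(W[...,2]<.1)
q=W[k][:,:2].astype(np.float32)*1000; print("head",cv2.minAreaRect(q),len(q))
# case rim/deck, pockets
k=(abs(W[...,0]-.5)<.09)&(abs(W[...,1]+.24)<.23)&(W[...,2]>.025)&(W[...,2]<.052)
q=W[k][:,:2].astype(np.float32)*1000; print("case",cv2.minAreaRect(q),q.min(0),q.max(0))
m=((abs(W[...,0]-.5)<.06)&(abs(W[...,1]+.24)<.2)&(W[...,2]<.018)).astype(np.uint8)
n,l,st,c=cv2.connectedComponentsWithStats(m)
for i in range(1,n):
    if st[i,4]>60: p=W[l==i]; print("pocket",st[i],p.mean(0),cv2.minEnclosingCircle(p[:,:2].astype(np.float32)*1000))
# lid points
k=(abs(W[...,0]-.6)<.1)&(abs(W[...,1]+.24)<.2)&(W[...,2]>.1)
p=W[k]; print("lid",p.min(0),p.max(0),p.mean(0))
save(d,"crop1.png",(100,140,290,260),4)
E
```

```text
409.04264750004097
[  0.4566   0.3707   1.916    0.0651 281.       0.4562   0.371    0.0301  30.    ]
[  0.4593   0.2727  -1.852    0.0648 282.       0.4594   0.2724   0.0296  29.    ]
[  0.4386   0.1822  -2.876    0.0651 283.       0.4386   0.1827   0.0298  30.    ]
[  0.4722   0.0662   0.9445   0.0654 282.       0.4726   0.0667   0.0295  30.    ]
[  0.6825  -0.3287      nan   0.0858 292.       0.6826  -0.3298   0.0329   0.    ]
pad [0.6116 0.2328 0.0091] [0.0773 0.0593 0.0258] ((630.2532958984375, 229.37168884277344), 46.96242904663086)
plate ((638.97314453125, 234.59890747070312), (178.09597778320312, 155.5220947265625), 88.80979919433594)
head ((681.0426025390625, 239.45021057128906), (49.85029220581055, 84.95650482177734), 5.181534290313721) 406
case ((499.46630859375, -262.670166015625), (177.69021606445312, 414.9942932128906), 0.1999225914478302) [ 410.9857 -469.9538] [589.0305 -55.075 ]
pocket [294 195   7  37 195] [ 0.502  -0.0494 -0.0001] ((500.68408203125, -47.34468460083008), 59.49726486206055)
pocket [309 213  20  19 293] [ 0.4689 -0.1172  0.0071] ((468.2544250488281, -117.54169464111328), 31.395952224731445)
pocket [336 213  19  19 286] [ 0.4695 -0.202   0.0072] ((469.3686828613281, -202.18386840820312), 31.292652130126953)
pocket [362 213  20  19 281] [ 0.4699 -0.2875  0.0073] ((470.290283203125, -287.13580322265625), 31.21283721923828)
pocket [389 213  19  19 273] [ 0.4704 -0.3725  0.0074] ((470.4876708984375, -371.8930969238281), 30.343473434448242)
lid [ 0.5373 -0.4255  0.1003] [ 0.591  -0.0546  0.1602] [ 0.5699 -0.2399  0.1445]
```

View pics/crop1.png

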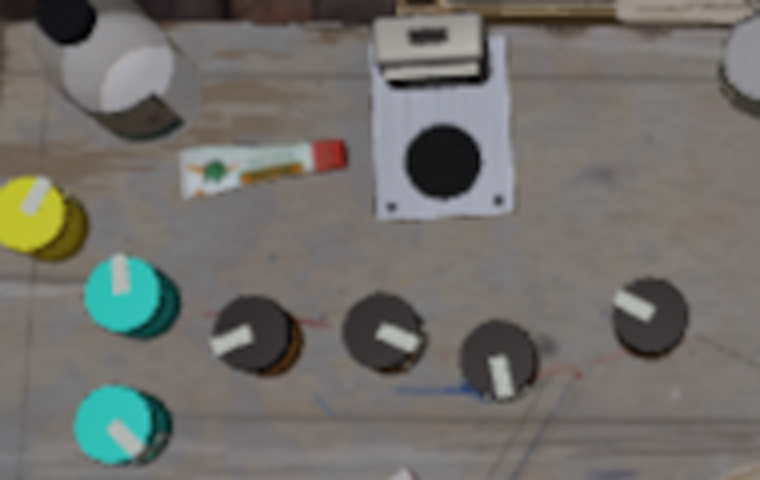

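The crop confirms four black-capped amber jars, in order at crop (253,335), (382,332), (498,358) and (650,315). Their seal strips agree with the computed yaws. The pad is at crop (443,161), with its head up in the image and tilted about 3° to the left. Next I'll work out the pad centre and a helper that converts world poses to move units.

```bash
cat >> h.py <<'E'
from scipy.spatial.transform import Rotation as Ro
def wrap(a): return (a+np.pi)%(2*np.pi)-np.pi
def Rg(g):  # tool down, tool y at world angle g
    y=np.array([np.cos(g),np.sin(g),0]); z=np.array([0,0,-1.]); return np.stack([np.cross(y,z),y,z],1)
def rel(R0,p0,p,g):
    """units for a row to world pose p, finger angle g from R0,p0"""
    rv=Ro.from_matrix(R0.T@Rg(g)).as_rotvec()/1.5; s=R0.T@(np.array(p)-p0)/.3
    return np.round(np.r_[rv,s],3)
def yawof(R): return np.arctan2(R[1,1],R[0,1])
def plan(*poses,p0=None,g0=None):
    s=robot.state(); R0=np.array(s["ee_rot"]); p0=np.array(s["tcp_pos"])
    if g0 is None: g0=yawof(R0)
    print("t",round(s["t"],2),"at",p0.round(4),"g",round(yawof(R0),3),"w",s["width"],"f",s["gripper_force"],np.round(s["wrist_force"],1))
    for p,g in poses: print(p,round(g,3),rel(R0,p0,p,g).tolist())
E
python3 - <<'E'
from h import *
np.set_printoptions(precision=4,suppress=True,linewidth=150)
d=shot("top"); W=cloud(d); hsv=cv2.cvtColor(d["img"],cv2.COLOR_RGB2HSV)
k=(hsv[...,2]<80)&(abs(W[...,0]-.635)<.04)&(abs(W[...,1]-.235)<.045)&(W[...,2]<.03)&(W[...,2]>.004)
n,l,st,c=cv2.connectedComponentsWithStats(k.astype(np.uint8)); i=1+st[1:,4].argmax(); p=W[l==i]
pad=p.mean(0); print("pad",pad,np.ptp(p,axis=0),st[i])
q=W[(abs(W[...,2]-.008)<.004)&(abs(W[...,0]-.63)<.045)&(abs(W[...,1]-.235)<.08)]
for s in(1,-1): # side edges of plate
    e=[]
    for x in np.arange(.60,.67,.006):
        r=q[abs(q[:,0]-x)<.004]; e.append((x,(r[:,1]*s).max()*s))
    e=np.array(e); print("edge",np.polyfit(e[:,0],e[:,1],1), e[:,1].mean())
ys=0.06; A=amb(d)
for j,a in enumerate(A[:4]):
    az=np.arctan2(a[1],a[0]); azs=np.arctan2(pad[1],pad[0]); dl=wrap(ys-a[2])
    print(j+1,"delta",dl,"az",az,azs,"gp",(az+azs-dl)/2,"gs",(az+azs+dl)/2)
a=A[0]; az=np.arctan2(a[1],a[0]);dl=wrap(ys-a[2]);gp=(az+azs-dl)/2
plan(([a[0],a[1],.18],gp),([a[0],a[1],.036],gp))
E
```

```text
pad [0.6127 0.2335 0.0096] [0.0409 0.0559 0.0142] [202 171  18  13 192]
edge [-0.3324  0.5126] 0.30224206952139004
edge [0.0923 0.1143] 0.17276013547572633
1 delta -1.843958925016222 az 0.6818494582242578 0.36411857972824646 gp 1.444963481484363 gs -0.3989954435318589
2 delta 1.9065758458297912 az 0.5357472278283817 0.36411857972824646 gp -0.5033550191365815 gs 1.4032208266932096
3 delta 2.9221582124743577 az 0.3940291465486778 0.36411857972824646 gp -1.0820052430987168 gs 1.8401529693756409
4 delta -0.9119275543562733 az 0.1387608713664204 0.36411857972824646 gp 0.70740350272547 gs -0.20452405163080323
t 1.1 at [0.2502 0.6269 0.1977] g 1.191 w 0.999560854722734 f 0.0 [-0.2  0.7  0.3]
[np.float64(0.45662061804677284), np.float64(0.3706502984467892), 0.18] 1.445 [0.0, -0.0, -0.169, -0.956, -0.538, 0.059]
[np.float64(0.45662061804677284), np.float64(0.3706502984467892), 0.036] 1.445 [0.0, -0.0, -0.169, -0.956, -0.538, 0.539]
```

{"api": "apply_moves", "payload": {"series": [[0, 0, -0.169, -0.956, -0.538, 0.059, 0.88], [0, 0, -0.169, -0.956, -0.538, 0.059, 0.88], [0, 0, -0.169, -0.956, -0.538, 0.059, 0.88], [0, 0, -0.169, -0.956, -0.538, 0.059, 0.88], [0, 0, -0.169, -0.956, -0.538, 0.059, 0.88], [0, 0, -0.169, -0.956, -0.538, 0.059, 0.88], [0, 0, -0.169, -0.956, -0.538, 0.059, 0.88], [0, 0, -0.169, -0.956, -0.538, 0.059, 0.88]], "squeeze": 40}}

```text
t: 2.1
tcp_pos: [0.4551, 0.373, 0.1801]
ee_rot: [[-0.992, 0.123, -0.001], [0.123, 0.992, 0.001], [0.001, 0.001, -1.0]]
wrist_force: [0.8, 0.9, -0.2]
width: 0.884
gripper_force: 0.0
```

```bash
python3 - <<'E'
from h import *
np.set_printoptions(precision=4,suppress=True,linewidth=150)
d=shot("top"); W=cloud(d); hsv=cv2.cvtColor(d["img"],cv2.COLOR_RGB2HSV)
k=(hsv[...,2]<80)&(abs(W[...,0]-.61)<.05)&(abs(W[...,1]-.235)<.05)&(W[...,2]<.016)&(W[...,2]>.004)
n,l,st,c=cv2.connectedComponentsWithStats(k.astype(np.uint8)); i=1+st[1:,4].argmax(); p=W[l==i]
print("pad",p.mean(0),np.ptp(p,axis=0),st[i])
k=(abs(W[...,0]-.70)<.06)&(abs(W[...,1]-.235)<.09)&(W[...,2]>.083)&(W[...,2]<.1)
q=W[k][:,:2].astype(np.float32)*1000; print("head",cv2.minAreaRect(q),len(q))
print(np.array(amb(d))[:,:4])
plan(([.4566,.3708,.036],1.445))
E
```

```text
pad [0.6056 0.2332 0.0092] [0.0608 0.0557 0.0117] [202 171  18  19 254]
head ((684.7095336914062, 239.3025665283203), (41.957698822021484, 83.90962219238281), 2.243675708770752) 305
[[ 0.0415  0.5025     nan  0.0613]
 [ 0.459   0.2722 -1.8363  0.065 ]
 [ 0.4384  0.1826 -2.8106  0.0654]
 [ 0.4723  0.066   0.9168  0.0652]
 [ 0.6823 -0.3294     nan  0.0859]]
t 2.15 at [0.455  0.3731 0.1801] g 1.449 w 0.8809698664974158 f 0.0 [-0.2  1.  -0.7]
[0.4566, 0.3708, 0.036] 1.445 [0.001, -0.001, 0.002, -0.007, -0.008, 0.48]
```

{"api": "apply_moves", "payload": {"series": [[0, 0, 0.002, -0.006, -0.008, 0.2, 0.88], [0, 0, 0.002, -0.006, -0.008, 0.38, 0.88], [0, 0, 0.002, -0.006, -0.008, 0.48, 0.88], [0, 0, 0.002, -0.006, -0.008, 0.48, 0.88], [0, 0, 0.002, -0.006, -0.008, 0.48, 0.5], [0, 0, 0.002, -0.006, -0.008, 0.48, 0.3], [0, 0, 0.002, -0.006, -0.008, 0.48, 0.3], [0, 0, 0.002, -0.006, -0.008, 0.48, 0.3]], "squeeze": 40}}

```text
t: 3.15
tcp_pos: [0.4586, 0.3683, 0.0368]
ee_rot: [[-0.992, 0.129, 0.001], [0.129, 0.992, 0.001], [-0.001, 0.001, -1.0]]
wrist_force: [-0.4, -0.0, 0.3]
width: 0.3
gripper_force: 0.0
```

```bash
python3 - <<'E'
from h import *
# jar yaw 1.916 -> 0.07
g=1.449-1.846
plan(([.4566,.3708,.15],1.445),([.6053,.2335,.15],g),([.6053,.2335,.05],g))
E
```

```text
t 3.15 at [0.4586 0.3683 0.0368] g 1.441 w 0.3000542227154754 f 0.0 [-0.4 -0.   0.3]
[0.4566, 0.3708, 0.15] 1.445 [0.001, 0.001, -0.002, 0.007, 0.008, -0.377]
[0.6053, 0.2335, 0.15] -0.397 [0.001, -0.0, 1.226, -0.543, -0.382, -0.377]
[0.6053, 0.2335, 0.05] -0.397 [0.001, -0.0, 1.226, -0.543, -0.382, -0.044]
```

```bash
python3 - <<'E'
from h import *
np.set_printoptions(precision=4,suppress=True,linewidth=150)
d=shot("top"); print(np.array(amb(d))[:,:5])
e=shot("scene"); save(d,"t2.png",(90,150,290,270),2); save(e,"s2.png",(150,150,350,300),2)
a=cv2.imread("pics/t2.png"); b=cv2.imread("pics/s2.png"); cv2.imwrite("pics/c2.png",np.vstack([a,b]))
plan()
E
```

```text
[[  0.0409   0.5028      nan   0.0607 166.    ]
 [  0.4588   0.272   -1.8323   0.0655 288.    ]
 [  0.4389   0.1824  -2.833    0.0655 275.    ]
 [  0.4726   0.0658   0.9518   0.0656 277.    ]
 [  0.6821  -0.3288      nan   0.0858 299.    ]]
t 3.25 at [0.4583 0.3682 0.0363] g 1.441 w 0.30081344116292325 f 0.0 [0.3 0.2 0.6]
```

View pics/c2.png

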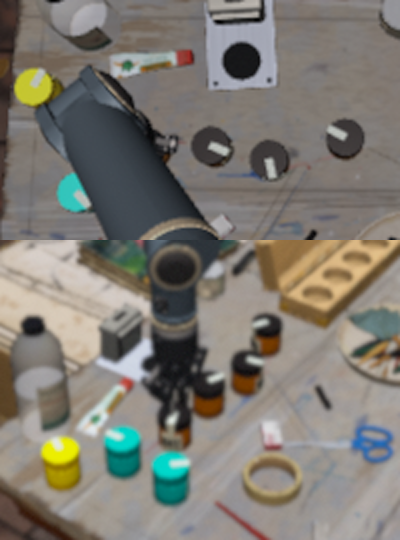

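The scene crop shows jar 1 at (175,425) in the lower half, standing beside the fingers rather than between them. It may have been knocked aside. I'll lift straight up, back off and re-measure.

{"api": "apply_moves", "payload": {"series": [[0, 0, 0, 0, 0, -0.2, 0.3], [0, 0, 0, 0, 0, -0.4, 0.3], [0, 0, 0, 0, 0, -0.55, 0.3], [0, 0, 0, 0.1, -0.5, -0.55, 0.88], [0, 0, 0, 0.1, -0.5, -0.55, 0.88], [0, 0, 0, 0.1, -0.5, -0.55, 0.88], [0, 0, 0, 0.1, -0.5, -0.55, 0.88], [0, 0, 0, 0.1, -0.5, -0.55, 0.88]]}}

```text
t: 4.25
tcp_pos: [0.4095, 0.2244, 0.2013]
ee_rot: [[-0.992, 0.128, 0.001], [0.128, 0.992, 0.001], [-0.001, 0.001, -1.0]]
wrist_force: [0.3, 0.7, 0.6]
width: 0.879
gripper_force: 0.0
```

```bash
python3 - <<'E'
from h import *
np.set_printoptions(precision=4,suppress=True,linewidth=150)
d=shot("top"); print(np.array(amb(d))[:,:5]); e=shot("scene")
for x in(d,e):
    for r in robot.spot_in("jar_1",x): w=c2w(x,r["xyz"]); print(r["confidence"],w,pix(x,w))
save(d,"t3.png",(80,130,280,260),3); plan()
E
```

```text
[[  0.0418   0.503       nan   0.0613 161.    ]
 [  0.447    0.1774      nan   0.0652 158.    ]
 [  0.4724   0.0659   0.9383   0.0656 282.    ]
 [  0.6821  -0.3287      nan   0.0857 295.    ]]
0.82 [0.4687 0.0665 0.0667] [262. 220.]
0.71 [0.4798 0.4589 0.0658] [133. 216.]
0.71 [0.3829 0.4667 0.0611] [129. 248.]
0.6 [0.5431 0.5383 0.0693] [108. 195.]
0.52 [ 0.5105 -0.2448  0.0433] [361. 208.]
0.45 [0.4457 0.1705 0.0661] [228. 227.]
0.91 [0.4506 0.2856 0.0574] [254. 226.]
0.89 [0.4774 0.4828 0.0594] [211. 255.]
0.88 [0.4644 0.0851 0.0539] [282. 197.]
0.88 [0.3802 0.4826 0.0607] [235. 267.]
0.87 [0.4492 0.3841 0.0564] [237. 242.]
0.8 [0.4309 0.199  0.0547] [273. 216.]
0.33 [ 0.5129 -0.2407  0.0446] [314. 158.]
t 4.45 at [0.4093 0.2243 0.2008] g 1.443 w 0.8805913049424912 f 0.0 [-0.8  0.1 -0.1]
```

```bash
python3 - <<'E'
from h import *
np.set_printoptions(precision=4,suppress=True,linewidth=150)
e=shot("scene"); W=cloud(e); s=robot.state(); T=np.array(s["tcp_pos"])
D=W-T; k=(np.hypot(D[...,0],D[...,1])<.09)&(D[...,2]>-.08)&(D[...,2]<.2)
p=D[k]; q=p@np.array(s["ee_rot"]); 
for z in np.arange(-.16,.1,.01):
    r=q[abs(q[:,2]-z)<.005]
    if len(r): print(round(z,3),len(r),r[:,:2].min(0),r[:,:2].max(0))
save(e,"s3.png",(170,130,370,280),4)
print(s["width"],T)
E
```

```text
-0.16 25 [-0.0089 -0.0175] [0.0315 0.0429]
-0.15 77 [-0.0128 -0.0693] [0.0137 0.0717]
-0.14 103 [-0.0134 -0.0676] [0.0233 0.0717]
-0.13 74 [-0.0108 -0.0684] [0.0195 0.0708]
-0.12 79 [-0.0126 -0.066 ] [0.0185 0.0711]
-0.11 69 [-0.0129 -0.0713] [0.018  0.0697]
-0.1 67 [-0.0118 -0.0682] [0.0158 0.0709]
-0.09 37 [-0.0137 -0.0642] [0.0142 0.0657]
-0.08 29 [-0.0118 -0.0451] [0.0122 0.0514]
-0.07 39 [-0.0114 -0.0468] [0.0111 0.0538]
-0.06 35 [-0.0108 -0.0458] [0.0152 0.0521]
-0.05 21 [-0.012  -0.0447] [0.0107 0.0491]
-0.04 2 [-0.0065 -0.0424] [0.0006 0.0387]
0.8791699279823546 [0.4092 0.2241 0.2008]
```

View pics/s3.png

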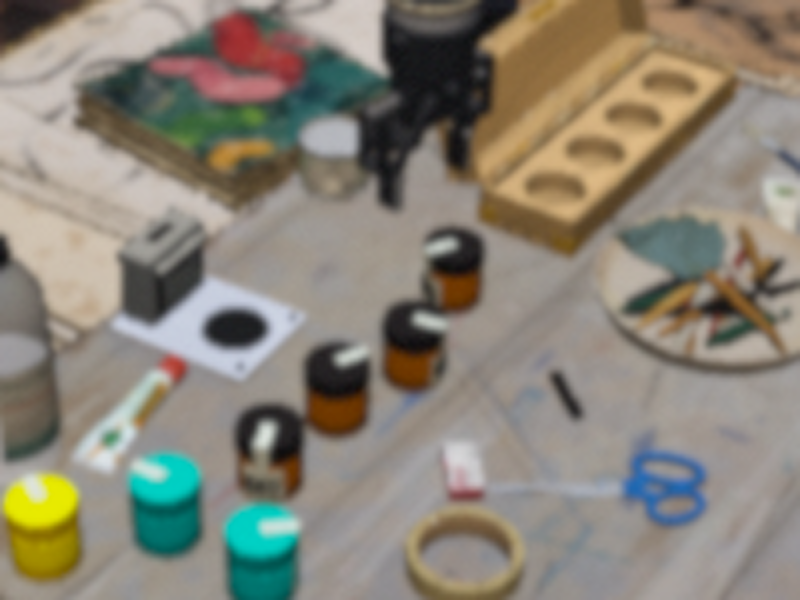

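The crop shows jar 1 undisturbed at (270,450). The depth image puts the real fingertips about 40 mm above the reported TCP, so the grip passed over the cap. I'll check the fingertip offset at the gripping width.

{"api": "apply_moves", "payload": {"series": [[0, 0, 0, 0, 0, 0, 0.68], [0, 0, 0, 0, 0, 0, 0.68], [0, 0, 0, 0, 0, 0, 0.68]]}}

```text
t: 4.88
tcp_pos: [0.4091, 0.2233, 0.201]
ee_rot: [[-0.992, 0.129, 0.0], [0.129, 0.992, 0.0], [-0.0, 0.0, -1.0]]
wrist_force: [0.2, 0.2, 0.1]
width: 0.68
gripper_force: 0.0
```

```bash
cat >> h.py <<'E'
def tip(lo=-.12):
    e=shot("scene"); W=cloud(e); s=robot.state(); T=np.array(s["tcp_pos"]); R=np.array(s["ee_rot"])
    q=((W-T)@R)[(W[...,2]>.085)]; q=q[(np.hypot(q[:,0],q[:,1])<.08)&(q[:,2]>lo)]
    print("w",s["width"],"TCP",T,"max z",np.sort(q[:,2])[-12:].round(4))
    for sg in(1,-1):
        r=q[q[:,1]*sg>0]; t=r[r[:,2]>r[:,2].max()-.02]; print(sg,t.min(0).round(4),t.max(0).round(4))
    return e
E
python3 - <<'E'
from h import *
e=tip(); print(pix(e,robot.state()["tcp_pos"]))
save(e,"s4.png",(240,130,300,190),8)
E
```

```text
w 0.6817472723177301 TCP [0.40913203 0.22323604 0.20097984] max z [-0.0472 -0.0469 -0.0465 -0.0458 -0.0457 -0.0451 -0.0443 -0.0442 -0.0414
 -0.0406 -0.0405 -0.04  ]
1 [-0.0059  0.0277 -0.0594] [ 0.012  0.043 -0.04 ]
-1 [-0.0091 -0.0352 -0.0604] [ 0.0122 -0.0265 -0.0405]
[275. 188.]
```

View pics/s4.png

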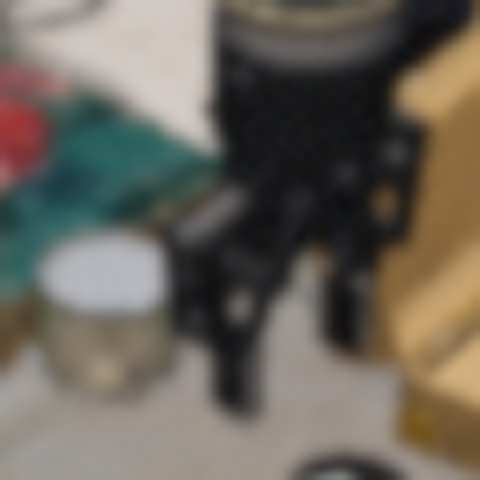

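```bash
python3 - <<'E'
from h import *
plan(([.457,.3708,.10],1.445),([.457,.3708,-.006],1.445))
E
```

```text
t 4.92 at [0.4091 0.2232 0.201 ] g 1.441 w 0.6817472723177301 f 0.0 [ 0.7  1.1 -0.5]
[0.457, 0.3708, 0.1] 1.445 [0.0, -0.0, -0.002, -0.095, 0.508, 0.337]
[0.457, 0.3708, -0.006] 1.445 [0.0, -0.0, -0.002, -0.095, 0.508, 0.69]
```

{"api": "apply_moves", "payload": {"series": [[0, 0, 0, -0.05, 0.2, 0.1, 0.88], [0, 0, 0, -0.095, 0.4, 0.2, 0.88], [0, 0, 0, -0.095, 0.508, 0.337, 0.88], [0, 0, 0, -0.095, 0.508, 0.337, 0.88], [0, 0, 0, -0.095, 0.508, 0.337, 0.88]]}}

```text
t: 5.55
tcp_pos: [0.4573, 0.3699, 0.1]
ee_rot: [[-0.992, 0.129, -0.0], [0.129, 0.992, -0.001], [-0.0, -0.001, -1.0]]
wrist_force: [0.7, 0.1, 0.6]
width: 0.877
gripper_force: 0.0
```

{"api": "apply_moves", "payload": {"series": [[0, 0, 0, 0, 0, 0.15, 0.88], [0, 0, 0, 0, 0, 0.27, 0.88], [0, 0, 0, 0, 0, 0.353, 0.88], [0, 0, 0, 0, 0, 0.353, 0.88], [0, 0, 0, 0, 0, 0.353, 0.6], [0, 0, 0, 0, 0, 0.353, 0.5], [0, 0, 0, 0, 0, 0.353, 0.5], [0, 0, 0, 0, 0, 0.353, 0.5]], "squeeze": 40}}

```text
t: 6.55
tcp_pos: [0.4587, 0.3712, -0.0034]
ee_rot: [[-0.992, 0.13, 0.003], [0.13, 0.992, 0.002], [-0.003, 0.002, -1.0]]
wrist_force: [-0.4, -1.6, 6.6]
width: 0.666
gripper_force: 43.0
```

```bash
python3 - <<'E'
from h import *
g=yawof(np.array(robot.state()["ee_rot"]))-1.846
plan(([.457,.3708,.09],1.445),([.6053,.2335,.09],g),([.6053,.2335,.006],g))
E
```

```text
t 6.55 at [ 0.4587  0.3712 -0.0034] g 1.441 w 0.6658587082945535 f 42.97255953464628 [-0.4 -1.6  6.6]
[0.457, 0.3708, 0.09] 1.445 [0.002, 0.002, -0.003, 0.005, -0.001, -0.311]
[0.6053, 0.2335, 0.09] -0.405 [0.003, -0.0, 1.231, -0.545, -0.391, -0.311]
[0.6053, 0.2335, 0.006] -0.405 [0.003, -0.0, 1.231, -0.544, -0.392, -0.031]
```

{"api": "apply_moves", "payload": {"series": [[0, 0, 0, 0, 0, -0.15, 0.5], [0, 0, 0, 0, 0, -0.33, 0.5], [0, 0, 0.12, -0.1, -0.07, -0.33, 0.5], [0, 0, 0.24, -0.2, -0.14, -0.33, 0.5], [0, 0, 0.36, -0.3, -0.21, -0.33, 0.5], [0, 0, 0.48, -0.4, -0.28, -0.33, 0.5], [0, 0, 0.6, -0.5, -0.35, -0.33, 0.5], [0, 0, 0.7, -0.54, -0.39, -0.33, 0.5]]}}

```text
t: 7.55
tcp_pos: [0.6044, 0.2313, 0.0939]
ee_rot: [[-0.374, 0.927, 0.002], [0.927, 0.374, -0.0], [-0.001, 0.002, -1.0]]
wrist_force: [-0.0, 0.9, -2.8]
width: 0.666
gripper_force: 44.1
```

```bash
python3 - <<'E'
from h import *
g=1.441-1.846
plan(([.6053,.2335,.095],g),([.6053,.2335,.008],g))
E
```

```text
t 7.55 at [0.6044 0.2313 0.0939] g 0.383 w 0.6663285736656603 f 44.129789248218 [-0.   0.9 -2.8]
[0.6053, 0.2335, 0.095] -0.405 [0.001, 0.0, 0.526, 0.006, 0.005, -0.004]
[0.6053, 0.2335, 0.008] -0.405 [0.001, 0.0, 0.526, 0.006, 0.005, 0.286]
```

{"api": "apply_moves", "payload": {"series": [[0, 0, 0.526, 0.005, 0.005, 0, 0.5], [0, 0, 0.526, 0.005, 0.005, 0, 0.5], [0, 0, 0.526, 0.005, 0.005, 0, 0.5], [0, 0, 0.526, 0.005, 0.005, 0, 0.5], [0, 0, 0.526, 0.005, 0.005, 0.1, 0.5], [0, 0, 0.526, 0.005, 0.005, 0.2, 0.5], [0, 0, 0.526, 0.005, 0.005, 0.26, 0.5], [0, 0, 0.526, 0.005, 0.005, 0.26, 0.5]]}}

```text
t: 8.55
tcp_pos: [0.6025, 0.2355, 0.0141]
ee_rot: [[0.387, 0.922, -0.002], [0.922, -0.387, -0.001], [-0.001, -0.002, -1.0]]
wrist_force: [0.4, -0.1, -3.1]
width: 0.666
gripper_force: 44.1
```

```bash
python3 - <<'E'
from h import *
plan(([.6053,.2335,.0066],-.405))
e=shot("scene"); d=shot("top"); save(e,"s5.png",(160,150,310,260),5)
E
```

```text
t 8.55 at [0.6025 0.2355 0.0141] g -0.397 w 0.6663753164476223 f 44.14306009963184 [ 0.4 -0.1 -3.1]
[0.6053, 0.2335, 0.0066] -0.405 [-0.001, 0.001, 0.005, -0.003, 0.011, 0.025]
```

View pics/s5.png

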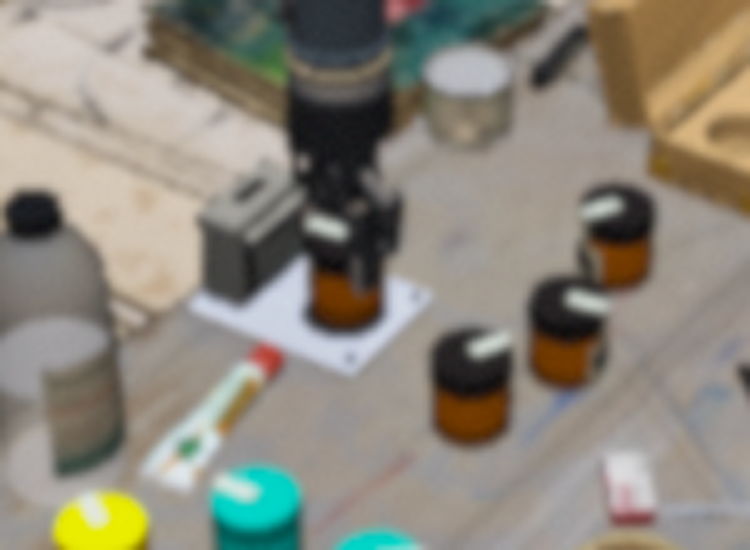

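The crop shows the jar on or just above the pad at (345,270), with its strip facing the head. I'll set it down and hold.

{"api": "apply_moves", "payload": {"series": [[0, 0, 0.005, -0.003, 0.008, 0.018, 0.5], [0, 0, 0.005, -0.003, 0.008, 0.027, 0.5], [0, 0, 0.005, -0.003, 0.008, 0.027, 0.5], [0, 0, 0.005, -0.003, 0.008, 0.027, 0.5], [0, 0, 0.005, -0.003, 0.008, 0.027, 0.5], [0, 0, 0.005, -0.003, 0.008, 0.027, 0.5], [0, 0, 0.005, -0.003, 0.008, 0.027, 0.5], [0, 0, 0.005, -0.003, 0.008, 0.027, 0.5]]}}

```text
t: 9.65
tcp_pos: [0.6053, 0.234, 0.0069]
ee_rot: [[0.394, 0.919, -0.0], [0.919, -0.394, 0.0], [0.0, -0.0, -1.0]]
wrist_force: [1.2, -0.3, -1.8]
width: 0.663
gripper_force: 44.1
```

{"api": "apply_moves", "payload": {"series": [[0, 0, 0, 0, 0, 0, 0.5], [0, 0, 0, 0, 0, 0, 0.5], [0, 0, 0, 0, 0, 0, 0.5], [0, 0, 0, 0, 0, 0, 0.5], [0, 0, 0, 0, 0, -0.2, 0.5], [0, 0, 0, 0, 0, -0.35, 0.5], [0, 0, 0, 0, 0, -0.35, 0.5]]}}

```text
t: 10.52
tcp_pos: [0.6084, 0.2347, 0.1163]
ee_rot: [[0.394, 0.919, 0.008], [0.919, -0.394, 0.004], [0.007, 0.006, -1.0]]
wrist_force: [0.1, -0.7, -2.3]
width: 0.672
gripper_force: 44.4
```

```bash
python3 - <<'E'
from h import *
d=shot("top")
np.set_printoptions(precision=4,suppress=True,linewidth=150); print(np.array(amb(d))[:,:5])
for g in(-.4,0.,.5): plan(([.4673,-.115,.10],g))
print(robot.state()["qpos"])
E
```

```text
[[  0.0423   0.5031      nan   0.0615 156.    ]
 [  0.4391   0.1797  -3.0224   0.0653 256.    ]
 [  0.4724   0.0659   0.9342   0.0654 275.    ]
 [  0.6816  -0.3291      nan   0.086  295.    ]]
t 10.57 at [0.6062 0.2343 0.1136] g -0.405 w 0.6676973383575205 f 44.38380021190824 [-0.1  0.5 -3.3]
[0.4673, -0.115, 0.1] -0.4 [0.001, -0.002, -0.003, -1.253, 0.033, 0.042]
t 10.57 at [0.6062 0.2343 0.1136] g -0.405 w 0.6676973383575205 f 44.38380021190824 [-0.1  0.5 -3.3]
[0.4673, -0.115, 0.1] 0.0 [0.002, -0.002, -0.27, -1.253, 0.033, 0.042]
t 10.57 at [0.6062 0.2343 0.1136] g -0.405 w 0.6676973383575205 f 44.38380021190824 [-0.1  0.5 -3.3]
[0.4673, -0.115, 0.1] 0.5 [0.002, -0.001, -0.603, -1.253, 0.033, 0.042]
[-0.7696  0.5365  0.4787  1.7075 -0.2912  0.9652 -0.587 ]
```

{"api": "apply_moves", "payload": {"series": [[0, 0, 0.05, -0.2, 0.006, 0, 0.5], [0, 0, 0.1, -0.4, 0.012, 0, 0.5], [0, 0, 0.15, -0.6, 0.018, 0, 0.5], [0, 0, 0.2, -0.8, 0.024, 0, 0.5], [0, 0, 0.257, -0.97, 0.026, 0, 0.5], [0, 0, 0.257, -0.97, 0.026, 0, 0.5]]}}

```text
t: 11.32
tcp_pos: [0.4943, -0.0408, 0.1106]
ee_rot: [[0.717, 0.698, -0.004], [0.698, -0.717, -0.001], [-0.004, -0.002, -1.0]]
wrist_force: [0.5, 0.7, -1.5]
width: 0.671
gripper_force: 44.4
```

```bash
python3 - <<'E'
from h import *
np.set_printoptions(precision=4,suppress=True,linewidth=150)
d=shot("top"); print(np.array(amb(d))[:,:5])
plan(([.4673,-.115,.1],-.785),([.4673,-.115,.044],-.785))
E
```

```text
[[  0.0393   0.4993      nan   0.0616 144.    ]
 [  0.4591   0.2724  -1.8471   0.0653 286.    ]
 [  0.4384   0.1826  -2.812    0.0654 283.    ]
 [  0.4725   0.0659   0.9565   0.0656 279.    ]
 [  0.6824  -0.329       nan   0.0855 300.    ]]
t 11.38 at [ 0.4958 -0.0381  0.1107] g -0.794 w 0.6643770099390038 f 44.370130524548586 [ 1.1  0.6 -2.5]
[0.4673, -0.115, 0.1] -0.785 [-0.001, 0.001, -0.006, -0.247, 0.116, 0.036]
[0.4673, -0.115, 0.044] -0.785 [-0.001, 0.001, -0.006, -0.247, 0.117, 0.223]
```

{"api": "apply_moves", "payload": {"series": [[0, 0, -0.006, -0.2, 0.1, 0.0, 0.5], [0, 0, -0.006, -0.251, 0.117, 0.036, 0.5], [0, 0, -0.006, -0.251, 0.117, 0.12, 0.5], [0, 0, -0.006, -0.251, 0.117, 0.223, 0.5], [0, 0, -0.006, -0.251, 0.117, 0.223, 0.5], [0, 0, -0.006, -0.251, 0.117, 0.223, 0.5], [0, 0, -0.006, -0.251, 0.117, 0.223, 0.5]]}}

```text
t: 12.25
tcp_pos: [0.47, -0.1143, 0.0459]
ee_rot: [[0.704, 0.71, 0.002], [0.71, -0.704, 0.0], [0.001, 0.001, -1.0]]
wrist_force: [0.6, -0.8, -1.6]
width: 0.669
gripper_force: 44.2
```

```bash
python3 - <<'E'
from h import *
plan(([.4667,-.1155,.0036],-.785))
E
```

```text
t 12.25 at [ 0.47   -0.1143  0.0459] g -0.781 w 0.6691717968818923 f 44.24484781226056 [ 0.6 -0.8 -1.6]
[0.4667, -0.1155, 0.0036] -0.785 [0.001, -0.001, 0.003, -0.011, -0.005, 0.141]
```

```bash
cat >> h.py <<'E'
def avg(n=5):
    P=[];
    for i in range(n):
        shot("top"); P.append(np.array(robot.state()["tcp_pos"]))
    P=np.array(P); print("mean",P.mean(0).round(4),"sd",P.std(0).round(4)); return P.mean(0)
E
python3 - <<'E'
from h import *
m=avg(6); R=np.array(robot.state()["ee_rot"]); print(rel(R,m,[.4667,-.1155,.0036],-.785))
E
```

```text
mean [ 0.4695 -0.1144  0.0456] sd [0.0003 0.     0.0002]
[ 0.    -0.     0.002 -0.009 -0.004  0.14 ]
```

{"api": "apply_moves", "payload": {"series": [[0, 0, 0.002, -0.009, -0.004, 0.02, 0.5], [0, 0, 0.002, -0.009, -0.004, 0.02, 0.5], [0, 0, 0.002, -0.009, -0.004, 0.05, 0.5], [0, 0, 0.002, -0.009, -0.004, 0.08, 0.5], [0, 0, 0.002, -0.009, -0.004, 0.08, 0.5]]}}

```text
t: 13.18
tcp_pos: [0.4658, -0.1153, 0.0201]
ee_rot: [[0.706, 0.708, -0.001], [0.708, -0.706, 0.0], [-0.001, -0.001, -1.0]]
wrist_force: [0.3, 0.2, -1.9]
width: 0.664
gripper_force: 44.3
```

```bash
python3 - <<'E'
from h import *
m=avg(2); plan(([.4667,-.1155,.0036],-.785))
E
```

```text
mean [ 0.466  -0.1155  0.0206] sd [0.0001 0.0001 0.0001]
t 13.28 at [ 0.4661 -0.1156  0.0207] g -0.785 w 0.666533066279015 f 44.247997226702864 [-0.5 -0.2 -1. ]
[0.4667, -0.1155, 0.0036] -0.785 [-0.0, 0.0, 0.0, 0.002, 0.001, 0.057]
```

Jar base is about 24 mm above the table, so it is 10 mm into the pocket with no contact force. I'll continue down, release, open partly and lift.

{"api": "apply_moves", "payload": {"series": [[0, 0, 0, 0.001, 0, 0.03, 0.5], [0, 0, 0, 0.001, 0, 0.057, 0.5], [0, 0, 0, 0.001, 0, 0.057, 0.5], [0, 0, 0, 0.001, 0, 0.057, 0.8], [0, 0, 0, 0.001, 0, 0.057, 0.8], [0, 0, 0, 0.001, 0, 0.057, 0.8]]}}

```text
t: 14.02
tcp_pos: [0.4665, -0.1153, 0.004]
ee_rot: [[0.706, 0.708, 0.0], [0.708, -0.706, 0.0], [0.0, 0.0, -1.0]]
wrist_force: [0.1, -1.2, -0.3]
width: 0.802
gripper_force: 0.0
```

{"api": "apply_moves", "payload": {"series": [[0, 0, 0, 0, 0, -0.1, 0.8], [0, 0, 0, 0, 0, -0.25, 0.8], [0, 0, 0, 0, 0, -0.5, 0.8], [0, 0, 0, 0.2, -0.2, -0.5, 0.88], [0, 0, 0, 0.4, -0.4, -0.5, 0.88], [0, 0, 0, 0.6, -0.6, -0.5, 0.88], [0, 0, 0, 0.6, -0.6, -0.5, 0.88]]}}

```text
t: 14.9
tcp_pos: [0.466, 0.136, 0.1543]
ee_rot: [[0.707, 0.708, 0.001], [0.708, -0.707, 0.001], [0.001, -0.0, -1.0]]
wrist_force: [0.2, 0.4, -0.2]
width: 0.883
gripper_force: 0.0
```

```bash
python3 - <<'E'
from h import *
np.set_printoptions(precision=4,suppress=True,linewidth=150)
d=shot("top"); print(np.array(amb(d))[:,:5]); d=shot("top"); print(np.array(amb(d))[:,:5]); plan()
E
```

```text
[[  0.0413   0.503       nan   0.0611 157.    ]
 [  0.4591   0.2721  -1.8389   0.065  289.    ]
 [  0.4729   0.0615   1.014    0.0653 234.    ]
 [  0.4636  -0.1151  -0.3043   0.0725 277.    ]
 [  0.6824  -0.3292      nan   0.0858 294.    ]]
[[  0.0419   0.5028      nan   0.0607 165.    ]
 [  0.4594   0.2722  -1.8612   0.0653 282.    ]
 [  0.4727   0.066    0.9566   0.0657 275.    ]
 [  0.4634  -0.1151  -0.2945   0.0727 282.    ]
 [  0.6819  -0.3295      nan   0.0857 304.    ]]
t 15.0 at [0.4656 0.1419 0.1538] g -0.772 w 0.8795989574170276 f 0.0 [-0.4 -0.4 -0.1]
```

```bash
python3 - <<'E'
from h import *
m=avg(2); plan(([.4592,.2723,.10],-.785),([.4592,.2723,-.004],-.785))
E
```

```text
mean [0.4658 0.1364 0.1537] sd [0.0001 0.0014 0.    ]
t 15.1 at [0.4659 0.135  0.1537] g -0.781 w 0.8830017235429457 f 0.0 [ 0.3 -1.8  0.6]
[0.4592, 0.2723, 0.1] -0.785 [0.0, 0.0, 0.003, 0.309, -0.338, 0.179]
[0.4592, 0.2723, -0.004] -0.785 [0.0, 0.0, 0.003, 0.31, -0.338, 0.525]
```

{"api": "apply_moves", "payload": {"series": [[0, 0, 0, 0.12, -0.13, 0.07, 0.88], [0, 0, 0, 0.23, -0.25, 0.13, 0.88], [0, 0, 0, 0.29, -0.32, 0.17, 0.88], [0, 0, 0, 0.309, -0.338, 0.179, 0.88], [0, 0, 0, 0.309, -0.338, 0.179, 0.88], [0, 0, 0, 0.309, -0.338, 0.179, 0.88], [0, 0, 0, 0.309, -0.338, 0.179, 0.88]]}}

```text
t: 15.98
tcp_pos: [0.4605, 0.2699, 0.1008]
ee_rot: [[0.708, 0.706, 0.001], [0.706, -0.708, 0.001], [0.001, 0.0, -1.0]]
wrist_force: [-0.3, 0.3, 0.1]
width: 0.877
gripper_force: 0.0
```

```bash
python3 - <<'E'
from h import *
m=avg(3); plan(([.4592,.2723,-.004],-.785))
E
```

```text
mean [0.4603 0.2705 0.1006] sd [0.0001 0.0002 0.0001]
t 16.12 at [0.4601 0.2707 0.1005] g -0.785 w 0.8801752151164959 f 0.0 [-0.6  0.7  0.4]
[0.4592, 0.2723, -0.004] -0.785 [-0.0, -0.0, -0.0, 0.001, -0.006, 0.348]
```

{"api": "apply_moves", "payload": {"series": [[0, 0, 0, 0.001, -0.006, 0.15, 0.88], [0, 0, 0, 0.001, -0.006, 0.27, 0.88], [0, 0, 0, 0.001, -0.006, 0.348, 0.88], [0, 0, 0, 0.001, -0.006, 0.348, 0.88], [0, 0, 0, 0.001, -0.006, 0.348, 0.6], [0, 0, 0, 0.001, -0.006, 0.348, 0.5], [0, 0, 0, 0.001, -0.006, 0.348, 0.5], [0, 0, 0, 0.001, -0.006, 0.348, 0.5]]}}

```text
t: 17.12
tcp_pos: [0.4599, 0.2732, -0.003]
ee_rot: [[0.707, 0.708, 0.002], [0.708, -0.707, 0.002], [0.003, 0.0, -1.0]]
wrist_force: [0.3, -0.2, 7.0]
width: 0.668
gripper_force: 43.7
```

```bash
python3 - <<'E'
from h import *
g=yawof(np.array(robot.state()["ee_rot"]))+1.925
plan(([.6053,.2335,.095],g))
E
```

```text
t 17.12 at [ 0.4599  0.2732 -0.003 ] g -0.785 w 0.6679071256028775 f 43.65429269266315 [ 0.3 -0.2  7. ]
[0.6053, 0.2335, 0.095] 1.14 [0.002, -0.001, -1.283, 0.25, 0.436, -0.326]
```

{"api": "apply_moves", "payload": {"series": [[0, 0, 0, 0, 0, -0.15, 0.5], [0, 0, 0, 0, 0, -0.32, 0.5], [0, 0, -0.12, 0.05, 0.08, -0.326, 0.5], [0, 0, -0.24, 0.1, 0.17, -0.326, 0.5], [0, 0, -0.36, 0.15, 0.26, -0.326, 0.5], [0, 0, -0.48, 0.2, 0.35, -0.326, 0.5], [0, 0, -0.6, 0.23, 0.41, -0.326, 0.5], [0, 0, -0.7, 0.25, 0.436, -0.326, 0.5]]}}

```text
t: 18.12
tcp_pos: [0.6049, 0.2321, 0.0929]
ee_rot: [[-0.266, 0.964, -0.001], [0.964, 0.266, -0.001], [-0.001, -0.001, -1.0]]
wrist_force: [-1.2, -0.5, -2.9]
width: 0.668
gripper_force: 44.6
```

```bash
python3 - <<'E'
from h import *
plan(([.6053,.2335,.04],1.14))
E
```

```text
t 18.12 at [0.6049 0.2321 0.0929] g 0.269 w 0.6684461062403513 f 44.55670810653828 [-1.2 -0.5 -2.9]
[0.6053, 0.2335, 0.04] 1.14 [-0.001, 0.0, -0.581, 0.004, 0.003, 0.176]
```

{"api": "apply_moves", "payload": {"series": [[0, 0, -0.12, 0.004, 0.003, 0, 0.5], [0, 0, -0.24, 0.004, 0.003, 0, 0.5], [0, 0, -0.36, 0.004, 0.003, 0.05, 0.5], [0, 0, -0.48, 0.004, 0.003, 0.1, 0.5], [0, 0, -0.581, 0.004, 0.003, 0.176, 0.5], [0, 0, -0.581, 0.004, 0.003, 0.176, 0.5], [0, 0, -0.581, 0.004, 0.003, 0.176, 0.5]]}}

```text
t: 19.0
tcp_pos: [0.6052, 0.2348, 0.0412]
ee_rot: [[-0.906, 0.422, 0.0], [0.422, 0.906, 0.0], [-0.0, 0.0, -1.0]]
wrist_force: [-0.4, 0.2, -2.3]
width: 0.666
gripper_force: 44.5
```

```bash
python3 - <<'E'
from h import *
m=avg(3); plan(([.6055,.2335,.007],1.14))
E
```

```text
mean [0.6056 0.2351 0.0417] sd [0.     0.0001 0.0001]
t 19.15 at [0.6056 0.2351 0.0418] g 1.136 w 0.6619327556767515 f 44.50596466544084 [ 0.2  0.3 -1.6]
[0.6055, 0.2335, 0.007] 1.14 [0.001, 0.001, -0.003, -0.002, -0.005, 0.116]
```

{"api": "apply_moves", "payload": {"series": [[0, 0, 0, -0.002, -0.005, 0.06, 0.5], [0, 0, 0, -0.002, -0.005, 0.1, 0.5], [0, 0, 0, -0.002, -0.005, 0.116, 0.5], [0, 0, 0, -0.002, -0.005, 0.116, 0.5], [0, 0, 0, -0.002, -0.005, 0.116, 0.5], [0, 0, 0, -0.002, -0.005, 0.116, 0.5], [0, 0, 0, -0.002, -0.005, 0.116, 0.5], [0, 0, 0, -0.002, -0.005, 0.116, 0.5]]}}

```text
t: 20.15
tcp_pos: [0.6037, 0.2325, 0.0071]
ee_rot: [[-0.907, 0.421, -0.003], [0.421, 0.907, -0.001], [0.002, -0.002, -1.0]]
wrist_force: [-6.2, -2.5, 11.2]
width: 0.667
gripper_force: 45.7
```

{"api": "apply_moves", "payload": {"series": [[0, 0, 0, 0, 0, 0, 0.5], [0, 0, 0, 0, 0, 0, 0.5], [0, 0, 0, 0, 0, 0, 0.5], [0, 0, 0, 0, 0, 0, 0.5], [0, 0, 0, 0, 0, 0, 0.5]]}}

```text
t: 20.78
tcp_pos: [0.6037, 0.2325, 0.0071]
ee_rot: [[-0.907, 0.421, -0.003], [0.421, 0.907, -0.001], [0.002, -0.002, -1.0]]
wrist_force: [-6.0, -2.0, 11.4]
width: 0.669
gripper_force: 45.7
```

```bash
python3 - <<'E'
from h import *
d=shot("top");np.set_printoptions(precision=4,suppress=True,linewidth=150); print(np.array(amb(d))[:,:5])
plan(([.6055,.2335,.12],.785),([.49,-.06,.12],.785),([.4679,-.199,.12],.785))
E
```

```text
[[  0.0409   0.5026      nan   0.0609 160.    ]
 [  0.4726   0.066    0.9374   0.0657 274.    ]
 [  0.4633  -0.1148  -0.3167   0.0724 283.    ]
 [  0.6818  -0.3294      nan   0.0857 299.    ]]
t 20.82 at [0.6038 0.2324 0.0071] g 1.137 w 0.6679573591452447 f 45.68301377934404 [-5.9 -3.  11.5]
[0.6055, 0.2335, 0.12] 0.785 [-0.002, -0.001, 0.234, -0.003, 0.005, -0.376]
[0.49, -0.06, 0.12] 0.785 [-0.002, -0.001, 0.234, -0.065, -1.045, -0.374]
[0.4679, -0.199, 0.12] 0.785 [-0.002, -0.001, 0.234, -0.193, -1.496, -0.374]
```

{"api": "apply_moves", "payload": {"series": [[0, 0, 0, 0, 0, -0.18, 0.5], [0, 0, 0, 0, 0, -0.36, 0.5], [0, 0, 0.06, -0.012, -0.2, -0.375, 0.5], [0, 0, 0.12, -0.025, -0.4, -0.375, 0.5], [0, 0, 0.18, -0.04, -0.6, -0.375, 0.5], [0, 0, 0.234, -0.05, -0.78, -0.375, 0.5], [0, 0, 0.234, -0.06, -0.9, -0.375, 0.5], [0, 0, 0.234, -0.062, -0.96, -0.375, 0.5]]}}

```text
t: 21.82
tcp_pos: [0.4997, -0.038, 0.1181]
ee_rot: [[-0.705, 0.709, -0.001], [0.709, 0.705, -0.0], [0.0, -0.001, -1.0]]
wrist_force: [0.6, -0.8, -2.6]
width: 0.67
gripper_force: 44.7
```

```bash
python3 - <<'E'
from h import *
m=avg(2); plan(([.4675,-.199,.10],.785),([.4675,-.199,.044],.785))
E
```

```text
mean [ 0.4996 -0.0384  0.1181] sd [0.0005 0.001  0.0001]
t 21.93 at [ 0.5001 -0.0374  0.1182] g 0.783 w 0.6668097334653202 f 44.73711517523043 [ 0.2 -0.9 -2.3]
[0.4675, -0.199, 0.1] 0.785 [-0.0, -0.0, -0.001, -0.305, -0.457, 0.061]
[0.4675, -0.199, 0.044] 0.785 [-0.0, -0.0, -0.001, -0.305, -0.457, 0.247]
```

{"api": "apply_moves", "payload": {"series": [[0, 0, 0, -0.1, -0.15, 0, 0.5], [0, 0, 0, -0.2, -0.3, 0, 0.5], [0, 0, 0, -0.28, -0.42, 0, 0.5], [0, 0, 0, -0.305, -0.457, 0.06, 0.5], [0, 0, 0, -0.305, -0.457, 0.16, 0.5], [0, 0, 0, -0.305, -0.457, 0.247, 0.5], [0, 0, 0, -0.305, -0.457, 0.247, 0.5], [0, 0, 0, -0.305, -0.457, 0.247, 0.5]]}}

```text
t: 22.92
tcp_pos: [0.4701, -0.197, 0.0449]
ee_rot: [[-0.709, 0.705, 0.002], [0.705, 0.709, -0.0], [-0.001, 0.001, -1.0]]
wrist_force: [0.3, -0.4, -2.6]
width: 0.672
gripper_force: 44.6
```

```bash
python3 - <<'E'
from h import *
m=avg(3); plan(([.4670,-.1995,.004],.785))
E
```

```text
mean [ 0.47   -0.1975  0.0454] sd [0.0002 0.0001 0.0001]
t 23.07 at [ 0.4698 -0.1976  0.0454] g 0.787 w 0.6686372889654645 f 44.58351001376286 [-0.1  0.5 -1.6]
[0.467, -0.1995, 0.004] 0.785 [0.001, 0.001, 0.001, 0.002, -0.011, 0.138]
```

{"api": "apply_moves", "payload": {"series": [[0, 0, 0, 0.002, -0.011, 0.02, 0.5], [0, 0, 0, 0.002, -0.011, 0.02, 0.5], [0, 0, 0, 0.002, -0.011, 0.05, 0.5], [0, 0, 0, 0.002, -0.011, 0.08, 0.5], [0, 0, 0, 0.002, -0.011, 0.08, 0.5], [0, 0, 0, 0.002, -0.011, 0.08, 0.5]]}}

```text
t: 23.82
tcp_pos: [0.4667, -0.1995, 0.0202]
ee_rot: [[-0.708, 0.706, 0.001], [0.706, 0.708, -0.0], [-0.001, 0.001, -1.0]]
wrist_force: [4.1, -0.5, -5.1]
width: 0.669
gripper_force: 44.4
```

```bash
python3 - <<'E'
from h import *
m=avg(2); plan(([.4670,-.1995,.004],.785))
E
```

```text
mean [ 0.4667 -0.1995  0.0204] sd [0. 0. 0.]
t 23.93 at [ 0.4667 -0.1995  0.0204] g 0.786 w 0.6665618720674876 f 44.41697558155283 [ 4.2 -0.6 -5.2]
[0.467, -0.1995, 0.004] 0.785 [0.001, 0.001, 0.001, -0.001, 0.001, 0.055]
```

{"api": "apply_moves", "payload": {"series": [[0, 0, 0, -0.004, 0.004, 0.025, 0.5], [0, 0, 0, -0.004, 0.004, 0.053, 0.5], [0, 0, 0, -0.004, 0.004, 0.053, 0.5], [0, 0, 0, -0.004, 0.004, 0.053, 0.8], [0, 0, 0, -0.004, 0.004, 0.053, 0.8], [0, 0, 0, -0.004, 0.004, 0.053, 0.8]]}}

```text
t: 24.68
tcp_pos: [0.4672, -0.1995, 0.0043]
ee_rot: [[-0.707, 0.707, -0.0], [0.707, 0.707, 0.0], [0.0, -0.0, -1.0]]
wrist_force: [0.0, 0.5, 0.1]
width: 0.798
gripper_force: 0.0
```

{"api": "apply_moves", "payload": {"series": [[0, 0, 0, 0, 0, -0.1, 0.8], [0, 0, 0, 0, 0, -0.25, 0.8], [0, 0, 0, 0, 0, -0.5, 0.8], [0, 0, 0, 0.15, 0.2, -0.5, 0.88], [0, 0, 0, 0.3, 0.4, -0.5, 0.88], [0, 0, 0, 0.45, 0.6, -0.5, 0.88], [0, 0, 0, 0.5, 0.7, -0.5, 0.88], [0, 0, 0, 0.5, 0.7, -0.5, 0.88]]}}

```text
t: 25.68
tcp_pos: [0.51, 0.0605, 0.1544]
ee_rot: [[-0.714, 0.701, 0.0], [0.701, 0.714, 0.002], [0.001, 0.002, -1.0]]
wrist_force: [-0.2, -1.5, 0.3]
width: 0.88
gripper_force: 0.0
```

```bash
python3 - <<'E'
from h import *
np.set_printoptions(precision=4,suppress=True,linewidth=150)
d=shot("top"); d=shot("top"); print(np.array(amb(d))[:,:5]); avg(2); plan()
E
```

```text
[[  0.0426   0.5034      nan   0.062  151.    ]
 [  0.4384   0.1823  -2.8266   0.0655 287.    ]
 [  0.4634  -0.1152  -0.2883   0.0728 277.    ]
 [  0.464   -0.1977  -0.4835   0.0725 283.    ]
 [  0.682   -0.3287      nan   0.0859 302.    ]]
mean [0.5094 0.0537 0.1542] sd [0.     0.0005 0.    ]
t 25.88 at [0.5094 0.0532 0.1542] g 0.784 w 0.8778336588007556 f 0.0 [ 0.3 -0.7  0.1]
```

{"api": "apply_moves", "payload": {"series": [[0, 0, 0.12, 0.08, 0.02, 0, 0.88], [0, 0, 0.24, 0.16, 0.04, 0, 0.88], [0, 0, 0.36, 0.24, 0.07, 0, 0.88], [0, 0, 0.48, 0.34, 0.1, 0, 0.88], [0, 0, 0.6, 0.42, 0.12, 0, 0.88], [0, 0, 0.72, 0.467, 0.137, 0, 0.88], [0, 0, 0.84, 0.467, 0.137, 0, 0.88], [0, 0, 0.93, 0.467, 0.137, 0, 0.88]]}}

```text
t: 26.88
tcp_pos: [0.44, 0.1809, 0.1545]
ee_rot: [[0.579, 0.815, -0.0], [0.815, -0.579, -0.0], [-0.0, 0.0, -1.0]]
wrist_force: [-0.3, 0.6, -0.4]
width: 0.882
gripper_force: 0.0
```

```bash
python3 - <<'E'
from h import *
np.set_printoptions(precision=4,suppress=True,linewidth=150)
avg(2); plan(([.4384,.1825,.10],-1.1))
E
```

```text
mean [0.4401 0.1809 0.1545] sd [0.     0.0001 0.    ]
t 26.98 at [0.4401 0.181  0.1545] g -0.612 w 0.8805497649888241 f 0.0 [ 0.3 -1.1 -0.5]
[0.4384, 0.1825, 0.1] -1.1 [0.0, 0.0, 0.325, 0.001, -0.008, 0.182]
```

{"api": "apply_moves", "payload": {"series": [[0, 0, 0.11, 0.001, -0.008, 0.05, 0.88], [0, 0, 0.22, 0.001, -0.008, 0.1, 0.88], [0, 0, 0.325, 0.001, -0.008, 0.182, 0.88], [0, 0, 0.325, 0.001, -0.008, 0.182, 0.88], [0, 0, 0.325, 0.001, -0.008, 0.182, 0.88], [0, 0, 0.325, 0.001, -0.008, 0.182, 0.88]]}}

```text
t: 27.72
tcp_pos: [0.4387, 0.1847, 0.1008]
ee_rot: [[0.889, 0.458, 0.002], [0.458, -0.889, 0.001], [0.002, -0.0, -1.0]]
wrist_force: [0.4, 0.2, -0.1]
width: 0.882
gripper_force: 0.0
```

```bash
python3 - <<'E'
from h import *
np.set_printoptions(precision=4,suppress=True,linewidth=150)
e=shot("scene")
for r in robot.spot_in("jar_3",e): w=c2w(e,r["xyz"]); print(r["confidence"],w,pix(e,w))
avg(2); plan(([.4384,.1825,-.004],-1.1))
E
```

```text
0.76 [ 0.461  -0.104   0.0674] [309. 172.]
0.76 [0.539  0.5589 0.0583] [180. 261.]
0.74 [ 0.455  -0.1865  0.0737] [321. 162.]
0.67 [0.4748 0.482  0.0611] [211. 255.]
0.64 [0.4636 0.0807 0.0552] [283. 197.]
0.63 [0.381  0.4838 0.0578] [234. 268.]
0.56 [0.4282 0.2005 0.0535] [273. 217.]
mean [0.4383 0.1848 0.1004] sd [0.     0.     0.0001]
t 27.93 at [0.4382 0.1849 0.1003] g -1.096 w 0.8767666492523952 f 0.0 [-0.3 -0.2 -0.4]
[0.4384, 0.1825, -0.004] -1.1 [-0.0, -0.001, 0.003, -0.003, 0.007, 0.348]
```

{"api": "apply_moves", "payload": {"series": [[0, 0, 0, -0.003, 0.007, 0.15, 0.88], [0, 0, 0, -0.003, 0.007, 0.27, 0.88], [0, 0, 0, -0.003, 0.007, 0.348, 0.88], [0, 0, 0, -0.003, 0.007, 0.348, 0.88], [0, 0, 0, -0.003, 0.007, 0.348, 0.6], [0, 0, 0, -0.003, 0.007, 0.348, 0.5], [0, 0, 0, -0.003, 0.007, 0.348, 0.5], [0, 0, 0, -0.003, 0.007, 0.348, 0.5]], "squeeze": 50}}

```text
t: 28.92
tcp_pos: [0.4391, 0.1829, -0.0034]
ee_rot: [[0.89, 0.457, 0.002], [0.457, -0.89, 0.001], [0.002, -0.0, -1.0]]
wrist_force: [-1.3, -0.4, 7.3]
width: 0.668
gripper_force: 54.0
```

```bash
python3 - <<'E'
from h import *
g=yawof(np.array(robot.state()["ee_rot"]))+2.905; print(g)
plan(([.6053,.2335,.095],g))
E
```

```text
1.8084822609533113
t 28.93 at [ 0.4391  0.1829 -0.0034] g -1.097 w 0.6677520247345867 f 54.031237565068295 [-1.3 -0.4  7.3]
[0.6053, 0.2335, 0.095] 1.808 [0.002, -0.001, -1.937, 0.571, 0.103, -0.327]
```

{"api": "apply_moves", "payload": {"series": [[0, 0, 0, 0, 0, -0.15, 0.5], [0, 0, 0, 0, 0, -0.32, 0.5], [0, 0, -0.12, 0.1, 0.02, -0.326, 0.5], [0, 0, -0.24, 0.2, 0.04, -0.326, 0.5], [0, 0, -0.36, 0.3, 0.06, -0.326, 0.5], [0, 0, -0.48, 0.42, 0.08, -0.326, 0.5], [0, 0, -0.6, 0.52, 0.1, -0.326, 0.5], [0, 0, -0.72, 0.571, 0.103, -0.326, 0.5]]}}

```text
t: 29.92
tcp_pos: [0.6056, 0.2331, 0.0927]
ee_rot: [[0.011, 1.0, -0.0], [1.0, -0.011, -0.0], [-0.0, -0.0, -1.0]]
wrist_force: [-0.3, 0.3, -2.4]
width: 0.664
gripper_force: 54.8
```

{"api": "apply_moves", "payload": {"series": [[0, 0, -0.12, 0, 0, 0, 0.5], [0, 0, -0.24, 0, 0, 0, 0.5], [0, 0, -0.36, 0, 0, 0, 0.5], [0, 0, -0.48, 0, 0, 0, 0.5], [0, 0, -0.6, 0, 0, 0, 0.5], [0, 0, -0.72, 0, 0, 0, 0.5], [0, 0, -0.82, 0, 0, 0, 0.5], [0, 0, -0.9, 0, 0, 0, 0.5]]}}

```text
t: 30.92
tcp_pos: [0.6039, 0.2328, 0.0928]
ee_rot: [[-0.973, 0.231, -0.001], [0.231, 0.973, -0.001], [0.001, -0.001, -1.0]]
wrist_force: [0.6, 0.1, -1.8]
width: 0.666
gripper_force: 54.7
```

```bash
python3 - <<'E'
from h import *
avg(2);plan(([.6053,.2335,.03],1.808))
E
```

```text
mean [0.604  0.2327 0.0928] sd [0. 0. 0.]
t 31.02 at [0.604  0.2327 0.0928] g 1.333 w 0.6645534067833943 f 54.72077944083139 [-0.5 -0.3 -1.8]
[0.6053, 0.2335, 0.03] 1.808 [-0.0, -0.001, -0.317, -0.004, 0.004, 0.209]
```

{"api": "apply_moves", "payload": {"series": [[0, 0, -0.11, -0.004, 0.004, 0.03, 0.5], [0, 0, -0.22, -0.004, 0.004, 0.08, 0.5], [0, 0, -0.317, -0.004, 0.004, 0.15, 0.5], [0, 0, -0.317, -0.004, 0.004, 0.209, 0.5], [0, 0, -0.317, -0.004, 0.004, 0.209, 0.5], [0, 0, -0.317, -0.004, 0.004, 0.209, 0.5]]}}

```text
t: 31.78
tcp_pos: [0.6065, 0.2345, 0.0311]
ee_rot: [[-0.972, -0.235, 0.001], [-0.235, 0.972, 0.0], [-0.001, 0.0, -1.0]]
wrist_force: [0.1, -0.3, -2.6]
width: 0.667
gripper_force: 54.7
```

```bash
python3 - <<'E'
from h import *
avg(3);plan(([.6053,.2335,.0075],1.808))
E
```

```text
mean [0.6067 0.2346 0.0315] sd [0.     0.     0.0001]
t 31.93 at [0.6066 0.2345 0.0315] g 1.808 w 0.6681260479172835 f 54.71689018078905 [-0.2 -0.6 -2.7]
[0.6053, 0.2335, 0.0075] 1.808 [0.0, 0.001, 0.0, 0.005, -0.002, 0.08]
```

{"api": "apply_moves", "payload": {"series": [[0, 0, 0, 0.005, -0.002, 0.04, 0.5], [0, 0, 0, 0.005, -0.002, 0.07, 0.5], [0, 0, 0, 0.005, -0.002, 0.08, 0.5], [0, 0, 0, 0.005, -0.002, 0.08, 0.5], [0, 0, 0, 0.005, -0.002, 0.08, 0.5], [0, 0, 0, 0.005, -0.002, 0.08, 0.5], [0, 0, 0, 0.005, -0.002, 0.08, 0.5], [0, 0, 0, 0.005, -0.002, 0.08, 0.5]]}}

```text
t: 32.92
tcp_pos: [0.6041, 0.2327, 0.0067]
ee_rot: [[-0.972, -0.236, -0.001], [-0.236, 0.972, -0.001], [0.001, -0.001, -1.0]]
wrist_force: [-4.5, -1.9, 4.6]
width: 0.663
gripper_force: 55.1
```

{"api": "apply_moves", "payload": {"series": [[0, 0, 0, 0, 0, 0, 0.5], [0, 0, 0, 0, 0, 0, 0.5], [0, 0, 0, 0, 0, 0, 0.5], [0, 0, 0, 0, 0, 0, 0.5], [0, 0, 0, 0, 0, 0, 0.5]]}}

```text
t: 33.55
tcp_pos: [0.6041, 0.2327, 0.0067]
ee_rot: [[-0.972, -0.236, -0.001], [-0.236, 0.972, -0.001], [0.001, -0.001, -1.0]]
wrist_force: [-4.4, -1.9, 4.9]
width: 0.667
gripper_force: 55.1
```

```bash
python3 - <<'E'
from h import *
np.set_printoptions(precision=4,suppress=True,linewidth=150)
d=shot("top"); print(np.array(amb(d))[:,:5])
plan(([.6055,.2335,.12],.785),([.5,-.04,.12],.785))
e=shot("scene"); save(e,"s6.png",(180,160,260,230),8)
E
```

```text
[[  0.0418   0.5029      nan   0.0611 164.    ]
 [  0.4635  -0.115   -0.3035   0.0726 280.    ]
 [  0.4639  -0.1979  -0.4653   0.0725 279.    ]
 [  0.6817  -0.3292      nan   0.0856 302.    ]]
t 33.6 at [0.6041 0.2327 0.0067] g 1.809 w 0.6673095165321629 f 55.09660297604569 [-3.9 -2.4  4.4]
[0.6055, 0.2335, 0.12] 0.785 [-0.001, -0.001, 0.683, -0.005, 0.001, -0.378]
[0.5, -0.04, 0.12] 0.785 [-0.001, -0.001, 0.683, 0.552, -0.802, -0.376]
```

View pics/s6.png

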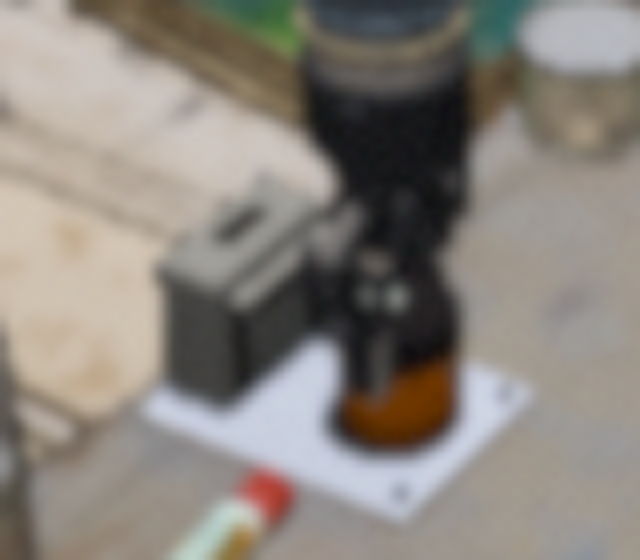

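The crop shows jar 3 standing on the pad at (400,390). The strip side is hidden by the finger. Next is pocket 3.

{"api": "apply_moves", "payload": {"series": [[0, 0, 0, 0, 0, -0.18, 0.5], [0, 0, 0, 0, 0, -0.36, 0.5], [0, 0, 0.11, 0.09, -0.13, -0.376, 0.5], [0, 0, 0.22, 0.19, -0.28, -0.376, 0.5], [0, 0, 0.34, 0.29, -0.42, -0.376, 0.5], [0, 0, 0.46, 0.4, -0.57, -0.376, 0.5], [0, 0, 0.58, 0.5, -0.72, -0.376, 0.5], [0, 0, 0.683, 0.552, -0.802, -0.376, 0.5]]}}

```text
t: 34.65
tcp_pos: [0.4997, -0.0429, 0.119]
ee_rot: [[-0.7, 0.714, 0.001], [0.714, 0.7, -0.001], [-0.001, -0.0, -1.0]]
wrist_force: [0.6, 0.3, -1.4]
width: 0.666
gripper_force: 54.8
```

```bash
python3 - <<'E'
from h import *
np.set_printoptions(precision=4,suppress=True,linewidth=150)
d=shot("top"); print(np.array(amb(d))[:,:5])
avg(2); plan(([.4680,-.2835,.12],.785),([.4680,-.2835,.044],.785))
E
```

```text
[[  0.0418   0.5026      nan   0.0612 163.    ]
 [  0.4723   0.0662   0.9123   0.0653 277.    ]
 [  0.467   -0.2087   0.2261   0.073  154.    ]
 [  0.6822  -0.3299      nan   0.0853 290.    ]]
mean [ 0.5001 -0.0426  0.1191] sd [0.0005 0.0013 0.0001]
t 34.8 at [ 0.5006 -0.0413  0.1191] g 0.782 w 0.6639849968281005 f 54.814253974036546 [ 1.   0.6 -1.6]
[0.468, -0.2835, 0.12] 0.785 [0.0, 0.001, -0.002, -0.496, -0.646, -0.003]
[0.468, -0.2835, 0.044] 0.785 [0.0, 0.001, -0.002, -0.496, -0.646, 0.251]
```

{"api": "apply_moves", "payload": {"series": [[0, 0, 0, -0.12, -0.16, 0, 0.5], [0, 0, 0, -0.24, -0.32, 0, 0.5], [0, 0, 0, -0.36, -0.48, 0, 0.5], [0, 0, 0, -0.46, -0.6, 0, 0.5], [0, 0, 0, -0.496, -0.646, 0.02, 0.5], [0, 0, 0, -0.496, -0.646, 0.12, 0.5], [0, 0, 0, -0.496, -0.646, 0.22, 0.5], [0, 0, 0, -0.496, -0.646, 0.251, 0.5]]}}

```text
t: 35.8
tcp_pos: [0.4684, -0.2794, 0.0419]
ee_rot: [[-0.709, 0.705, -0.003], [0.705, 0.709, 0.003], [0.004, 0.0, -1.0]]
wrist_force: [-0.5, 0.1, -1.7]
width: 0.665
gripper_force: 54.8
```

```bash
python3 - <<'E'
from h import *
avg(5); plan(([.4680,-.2835,.004],.785))
E
```

```text
mean [ 0.4693 -0.281   0.0437] sd [0.0005 0.0008 0.0012]
t 36.05 at [ 0.4698 -0.2819  0.0451] g 0.786 w 0.6652787861224881 f 54.79806855219067 [-0.  -0.1 -1.2]
[0.468, -0.2835, 0.004] 0.785 [0.001, 0.001, 0.0, 0.001, -0.008, 0.137]
```

{"api": "apply_moves", "payload": {"series": [[0, 0, 0, 0.001, -0.008, 0.02, 0.5], [0, 0, 0, 0.001, -0.008, 0.02, 0.5], [0, 0, 0, 0.001, -0.008, 0.05, 0.5], [0, 0, 0, 0.001, -0.008, 0.08, 0.5], [0, 0, 0, 0.001, -0.008, 0.08, 0.5], [0, 0, 0, 0.001, -0.008, 0.08, 0.5]]}}

```text
t: 36.8
tcp_pos: [0.4673, -0.2833, 0.0198]
ee_rot: [[-0.707, 0.708, 0.001], [0.708, 0.707, 0.0], [-0.001, 0.001, -1.0]]
wrist_force: [2.0, 0.5, -4.5]
width: 0.669
gripper_force: 54.6
```

```bash
python3 - <<'E'
from h import *
m=avg(2); plan(([.4680,-.2835,.004],.785))
E
```

```text
mean [ 0.4674 -0.2833  0.02  ] sd [0. 0. 0.]
t 36.9 at [ 0.4674 -0.2833  0.0201] g 0.785 w 0.6624065923064583 f 54.619876948418096 [ 3.6  0.7 -4.3]
[0.468, -0.2835, 0.004] 0.785 [0.001, 0.001, -0.0, -0.002, 0.001, 0.054]
```

{"api": "apply_moves", "payload": {"series": [[0, 0, 0, -0.005, 0.005, 0.025, 0.5], [0, 0, 0, -0.005, 0.005, 0.053, 0.5], [0, 0, 0, -0.005, 0.005, 0.053, 0.5], [0, 0, 0, -0.005, 0.005, 0.053, 0.8], [0, 0, 0, -0.005, 0.005, 0.053, 0.8], [0, 0, 0, -0.005, 0.005, 0.053, 0.8]]}}

```text
t: 37.65
tcp_pos: [0.4686, -0.2836, 0.0041]
ee_rot: [[-0.706, 0.708, -0.0], [0.708, 0.706, 0.0], [0.0, -0.0, -1.0]]
wrist_force: [0.1, -0.1, -0.2]
width: 0.799
gripper_force: 0.0
```

{"api": "apply_moves", "payload": {"series": [[0, 0, 0, 0, 0, -0.1, 0.8], [0, 0, 0, 0, 0, -0.25, 0.8], [0, 0, 0, 0, 0, -0.5, 0.8], [0, 0, 0, 0.15, 0.15, -0.5, 0.88], [0, 0, 0, 0.3, 0.3, -0.5, 0.88], [0, 0, 0, 0.45, 0.45, -0.5, 0.88], [0, 0, 0, 0.55, 0.55, -0.5, 0.88], [0, 0, 0, 0.6, 0.6, -0.5, 0.88]]}}

```text
t: 38.65
tcp_pos: [0.4686, -0.0257, 0.1544]
ee_rot: [[-0.71, 0.705, 0.0], [0.705, 0.71, 0.001], [0.0, 0.001, -1.0]]
wrist_force: [0.3, 0.1, 0.0]
width: 0.881
gripper_force: 0.0
```

```bash
python3 - <<'E'
from h import *
np.set_printoptions(precision=4,suppress=True,linewidth=150)
d=shot("top"); d=shot("top"); print(np.array(amb(d))[:,:5]); avg(2); plan()
for i in range(2): print(np.array(amb(shot("top")))[1:5,:3])
E
```

```text
[[  0.0418   0.5029      nan   0.0611 162.    ]
 [  0.4724   0.0658   0.9323   0.0652 274.    ]
 [  0.4641  -0.198   -0.4754   0.0726 281.    ]
 [  0.4641  -0.2811  -1.0249   0.073  277.    ]
 [  0.6826  -0.3293      nan   0.086  294.    ]]
mean [ 0.4689 -0.029   0.1542] sd [0.     0.0006 0.    ]
t 38.85 at [ 0.4689 -0.0296  0.1542] g 0.784 w 0.8800438075731662 f 0.0 [ 0.7 -0.3  0.1]
[[ 0.4724  0.0659  0.9296]
 [ 0.4645 -0.1994 -0.4136]
 [ 0.464  -0.2812 -1.0134]
 [ 0.6822 -0.3299     nan]]
[[ 0.4726  0.066   0.9316]
 [ 0.4644 -0.2    -0.3717]
 [ 0.464  -0.2811 -1.0183]
 [ 0.682  -0.3289     nan]]
```

```bash
python3 - <<'E'
from h import *
plan(([.4725,.066,.10],.785))
E
```

```text
t 38.95 at [ 0.4689 -0.0305  0.154 ] g 0.782 w 0.8780196989869038 f 0.0 [0.3 0.2 0.2]
[0.4725, 0.066, 0.1] 0.785 [-0.0, 0.0, -0.002, 0.22, 0.235, 0.18]
```

{"api": "apply_moves", "payload": {"series": [[0, 0, 0, 0.09, 0.1, 0.07, 0.88], [0, 0, 0, 0.16, 0.17, 0.12, 0.88], [0, 0, 0, 0.2, 0.22, 0.16, 0.88], [0, 0, 0, 0.22, 0.235, 0.18, 0.88], [0, 0, 0, 0.22, 0.235, 0.18, 0.88], [0, 0, 0, 0.22, 0.235, 0.18, 0.88]]}}

```text
t: 39.7
tcp_pos: [0.4726, 0.0663, 0.1005]
ee_rot: [[-0.705, 0.709, 0.001], [0.709, 0.705, -0.0], [-0.001, 0.0, -1.0]]
wrist_force: [0.0, -0.3, 0.5]
width: 0.879
gripper_force: 0.0
```

```bash
python3 - <<'E'
from h import *
e=shot("scene")
for r in robot.spot_in("jar_4",e): w=c2w(e,r["xyz"]); print(r["confidence"],w.round(3))
avg(2); plan(([.4725,.066,-.004],.785))
E
```

```text
0.84 [0.465 0.083 0.053]
0.75 [0.538 0.557 0.059]
0.65 [0.478 0.481 0.059]
0.56 [0.383 0.485 0.061]
0.52 [ 0.454 -0.187  0.073]
0.51 [ 0.462 -0.103  0.069]
0.45 [ 0.453 -0.268  0.073]
mean [0.4726 0.0669 0.1005] sd [0.     0.0001 0.    ]
t 39.9 at [0.4725 0.0669 0.1005] g 0.783 w 0.8815306008855945 f 0.0 [ 0.8 -1.  -0.3]
[0.4725, 0.066, -0.004] 0.785 [0.0, 0.0, -0.001, -0.002, -0.002, 0.348]
```

{"api": "apply_moves", "payload": {"series": [[0, 0, 0, -0.002, -0.002, 0.15, 0.88], [0, 0, 0, -0.002, -0.002, 0.27, 0.88], [0, 0, 0, -0.002, -0.002, 0.348, 0.88], [0, 0, 0, -0.002, -0.002, 0.348, 0.88], [0, 0, 0, -0.002, -0.002, 0.348, 0.6], [0, 0, 0, -0.002, -0.002, 0.348, 0.5], [0, 0, 0, -0.002, -0.002, 0.348, 0.5], [0, 0, 0, -0.002, -0.002, 0.348, 0.5]]}}

```text
t: 40.9
tcp_pos: [0.4734, 0.0669, -0.003]
ee_rot: [[-0.706, 0.708, 0.003], [0.708, 0.706, 0.0], [-0.002, 0.002, -1.0]]
wrist_force: [-1.1, -0.1, 7.0]
width: 0.667
gripper_force: 53.9
```

```bash
python3 - <<'E'
from h import *
g=yawof(np.array(robot.state()["ee_rot"]))-.86; print(g)
plan(([.6053,.2335,.095],g))
E
```

```text
-0.07558294887398787
t 40.9 at [ 0.4734  0.0669 -0.003 ] g 0.784 w 0.6668858236640972 f 53.93468419206329 [-1.1 -0.1  7. ]
[0.6053, 0.2335, 0.095] -0.076 [0.002, 0.0, 0.573, 0.082, 0.704, -0.325]
```

{"api": "apply_moves", "payload": {"series": [[0, 0, 0, 0, 0, -0.15, 0.5], [0, 0, 0, 0, 0, -0.32, 0.5], [0, 0, 0.11, 0.015, 0.14, -0.325, 0.5], [0, 0, 0.22, 0.03, 0.28, -0.325, 0.5], [0, 0, 0.33, 0.05, 0.42, -0.325, 0.5], [0, 0, 0.44, 0.065, 0.56, -0.325, 0.5], [0, 0, 0.54, 0.08, 0.67, -0.325, 0.5], [0, 0, 0.573, 0.082, 0.704, -0.325, 0.5]]}}

```text
t: 41.9
tcp_pos: [0.6044, 0.2361, 0.0927]
ee_rot: [[0.074, 0.997, -0.0], [0.997, -0.074, 0.001], [0.001, -0.0, -1.0]]
wrist_force: [0.5, -0.6, -1.7]
width: 0.664
gripper_force: 54.8
```

```bash
python3 - <<'E'
from h import *
avg(4);plan(([.6053,.2335,.03],-.076))
E
```

```text
mean [0.604  0.2343 0.0926] sd [0.0005 0.0014 0.    ]
t 42.1 at [0.6035 0.2327 0.0927] g -0.074 w 0.6599890329858286 f 54.78994420263916 [-0.  -1.  -2.4]
[0.6053, 0.2335, 0.03] -0.076 [-0.001, 0.001, 0.001, 0.003, 0.006, 0.209]
```

{"api": "apply_moves", "payload": {"series": [[0, 0, 0, -0.001, 0.004, 0.08, 0.5], [0, 0, 0, -0.001, 0.004, 0.15, 0.5], [0, 0, 0, -0.001, 0.004, 0.21, 0.5], [0, 0, 0, -0.001, 0.004, 0.25, 0.5], [0, 0, 0, -0.001, 0.004, 0.275, 0.5], [0, 0, 0, -0.001, 0.004, 0.275, 0.5], [0, 0, 0, -0.001, 0.004, 0.275, 0.5]]}}

```text
t: 42.98
tcp_pos: [0.606, 0.2333, 0.0114]
ee_rot: [[0.075, 0.997, 0.001], [0.997, -0.075, 0.001], [0.001, 0.001, -1.0]]
wrist_force: [0.9, -0.5, -2.9]
width: 0.665
gripper_force: 54.8
```

```bash
python3 - <<'E'
from h import *
avg(3);plan(([.6053,.2335,.0072],-.076))
E
```

```text
mean [0.606  0.2332 0.0114] sd [0.0001 0.     0.    ]
t 43.12 at [0.6059 0.2332 0.0114] g -0.075 w 0.6664792941200349 f 54.79592981748283 [-0.1 -0.9 -2.4]
[0.6053, 0.2335, 0.0072] -0.076 [0.001, -0.0, 0.001, 0.001, -0.002, 0.014]
```

{"api": "apply_moves", "payload": {"series": [[0, 0, 0, 0, 0, 0.01, 0.5], [0, 0, 0, 0, 0, 0.014, 0.5], [0, 0, 0, 0, 0, 0.014, 0.5], [0, 0, 0, 0, 0, 0.014, 0.5], [0, 0, 0, 0, 0, 0.014, 0.5], [0, 0, 0, 0, 0, 0.014, 0.5], [0, 0, 0, 0, 0, 0.014, 0.5], [0, 0, 0, 0, 0, 0.014, 0.5]]}}

```text
t: 44.12
tcp_pos: [0.6055, 0.2331, 0.0071]
ee_rot: [[0.075, 0.997, 0.0], [0.997, -0.075, 0.0], [0.0, 0.0, -1.0]]
wrist_force: [-2.5, -0.3, 6.0]
width: 0.667
gripper_force: 55.2
```

{"api": "apply_moves", "payload": {"series": [[0, 0, 0, 0, 0, 0.0, 0.5], [0, 0, 0, 0, 0, 0, 0.5], [0, 0, 0, 0, 0, 0, 0.5], [0, 0, 0, 0, 0, 0, 0.5]]}}

```text
t: 44.62
tcp_pos: [0.6055, 0.2331, 0.0071]
ee_rot: [[0.075, 0.997, 0.0], [0.997, -0.075, 0.0], [0.0, 0.0, -1.0]]
wrist_force: [-3.2, -0.7, 5.2]
width: 0.668
gripper_force: 55.2
```

```bash
python3 - <<'E'
from h import *
plan(([.5,-.02,.12],-.785))
E
```

```text
t 44.62 at [0.6055 0.2331 0.0071] g -0.075 w 0.6677180029856778 f 55.24224237771705 [-3.2 -0.7  5.2]
[0.5, -0.02, 0.12] -0.785 [0.0, -0.0, 0.473, -0.868, -0.288, -0.376]
```

{"api": "apply_moves", "payload": {"series": [[0, 0, 0, 0, 0, -0.18, 0.5], [0, 0, 0, 0, 0, -0.36, 0.5], [0, 0, 0.08, -0.15, -0.04, -0.376, 0.5], [0, 0, 0.16, -0.3, -0.09, -0.376, 0.5], [0, 0, 0.25, -0.47, -0.15, -0.376, 0.5], [0, 0, 0.34, -0.64, -0.21, -0.376, 0.5], [0, 0, 0.42, -0.8, -0.26, -0.376, 0.5], [0, 0, 0.473, -0.868, -0.288, -0.376, 0.5]]}}

```text
t: 45.62
tcp_pos: [0.4984, -0.0234, 0.1189]
ee_rot: [[0.712, 0.703, -0.001], [0.703, -0.712, -0.001], [-0.001, 0.0, -1.0]]
wrist_force: [0.4, 0.2, -3.0]
width: 0.66
gripper_force: 54.9
```

```bash
python3 - <<'E'
from h import *
np.set_printoptions(precision=4,suppress=True,linewidth=150)
d=shot("top"); print(np.array(amb(d))[:,:5])
avg(2); plan(([.4688,-.3675,.12],-.785),([.4688,-.3675,.044],-.785))
E
```

```text
[[  0.0412   0.5029      nan   0.0611 162.    ]
 [  0.4639  -0.1977  -0.4878   0.0726 284.    ]
 [  0.4642  -0.2808  -1.0374   0.0724 284.    ]
 [  0.6821  -0.3292      nan   0.0858 300.    ]]
mean [ 0.4993 -0.0215  0.1191] sd [0.0006 0.0011 0.0001]
t 45.77 at [ 0.4998 -0.0204  0.1192] g -0.785 w 0.6665328205198862 f 54.92987015401013 [ 0.6  0.5 -2. ]
[0.4688, -0.3675, 0.12] -0.785 [0.0, -0.0, -0.0, -0.891, 0.745, -0.003]
[0.4688, -0.3675, 0.044] -0.785 [0.0, -0.0, -0.0, -0.891, 0.745, 0.25]
```

{"api": "apply_moves", "payload": {"series": [[0, 0, 0, -0.13, 0.1, 0, 0.5], [0, 0, 0, -0.26, 0.21, 0, 0.5], [0, 0, 0, -0.39, 0.33, 0, 0.5], [0, 0, 0, -0.52, 0.44, 0, 0.5], [0, 0, 0, -0.65, 0.55, 0, 0.5], [0, 0, 0, -0.78, 0.65, 0, 0.5], [0, 0, 0, -0.86, 0.72, 0, 0.5], [0, 0, 0, -0.891, 0.745, 0, 0.5]]}}

```text
t: 46.78
tcp_pos: [0.4704, -0.368, 0.1188]
ee_rot: [[0.706, 0.708, 0.0], [0.708, -0.706, -0.0], [0.0, 0.0, -1.0]]
wrist_force: [-0.4, -0.0, -2.2]
width: 0.666
gripper_force: 54.9
```

{"api": "apply_moves", "payload": {"series": [[0, 0, 0, 0, 0, 0.08, 0.5], [0, 0, 0, 0, 0, 0.16, 0.5], [0, 0, 0, 0, 0, 0.23, 0.5], [0, 0, 0, 0, 0, 0.25, 0.5], [0, 0, 0, 0, 0, 0.25, 0.5]]}}

```text
t: 47.4
tcp_pos: [0.4701, -0.366, 0.0442]
ee_rot: [[0.705, 0.709, 0.0], [0.709, -0.705, 0.001], [0.001, -0.001, -1.0]]
wrist_force: [0.4, -0.0, -2.6]
width: 0.665
gripper_force: 55.0
```

```bash
python3 - <<'E'
from h import *
m=avg(4); plan(([.4690,-.3675,.004],-.785))
E
```

```text
mean [ 0.4702 -0.3672  0.0451] sd [0.0001 0.0003 0.0002]
t 47.6 at [ 0.47   -0.3675  0.0453] g -0.784 w 0.6691171488772596 f 54.951700925594196 [-1.1  0.1 -1.6]
[0.469, -0.3675, 0.004] -0.785 [0.001, -0.0, 0.001, -0.002, -0.002, 0.138]
```

{"api": "apply_moves", "payload": {"series": [[0, 0, 0, -0.002, -0.001, 0.02, 0.5], [0, 0, 0, -0.002, -0.001, 0.05, 0.5], [0, 0, 0, -0.002, -0.001, 0.08, 0.5], [0, 0, 0, -0.002, -0.001, 0.08, 0.5], [0, 0, 0, -0.002, -0.001, 0.08, 0.5]]}}

```text
t: 48.22
tcp_pos: [0.4685, -0.3672, 0.02]
ee_rot: [[0.706, 0.708, -0.0], [0.708, -0.706, 0.001], [0.0, -0.001, -1.0]]
wrist_force: [0.9, 0.2, -2.5]
width: 0.663
gripper_force: 55.0
```

```bash
python3 - <<'E'
from h import *
m=avg(2); plan(([.4690,-.3675,.004],-.785))
E
```

```text
mean [ 0.4686 -0.3673  0.0203] sd [0. 0. 0.]
t 48.33 at [ 0.4686 -0.3673  0.0203] g -0.784 w 0.6656950478681511 f 55.01314320950769 [ 1.2  1.5 -1.9]
[0.469, -0.3675, 0.004] -0.785 [-0.0, -0.0, 0.0, 0.001, 0.001, 0.054]
```

{"api": "apply_moves", "payload": {"series": [[0, 0, 0, 0.001, 0.001, 0.03, 0.5], [0, 0, 0, 0.001, 0.001, 0.054, 0.5], [0, 0, 0, 0.001, 0.001, 0.054, 0.5], [0, 0, 0, 0.001, 0.001, 0.054, 0.8], [0, 0, 0, 0.001, 0.001, 0.054, 0.8], [0, 0, 0, 0.001, 0.001, 0.054, 0.8]]}}

```text
t: 49.08
tcp_pos: [0.4688, -0.3677, 0.004]
ee_rot: [[0.707, 0.708, -0.0], [0.708, -0.707, -0.0], [-0.0, 0.0, -1.0]]
wrist_force: [0.1, 0.7, -0.3]
width: 0.799
gripper_force: 0.0
```

{"api": "apply_moves", "payload": {"series": [[0, 0, 0, 0, 0, -0.1, 0.8], [0, 0, 0, 0, 0, -0.25, 0.8], [0, 0, 0, 0, 0, -0.45, 0.5], [0, 0, 0, 0, 0, -0.65, 0.2], [0, 0, 0, -0.15, 0.15, -0.8, 0], [0, 0, 0, -0.25, 0.25, -0.8, 0], [0, 0, 0, -0.25, 0.25, -0.8, 0]]}}

```text
t: 49.95
tcp_pos: [0.4667, -0.4788, 0.2449]
ee_rot: [[0.711, 0.703, -0.0], [0.703, -0.711, -0.004], [-0.003, 0.003, -1.0]]
wrist_force: [-1.2, 0.5, -0.0]
width: 0.003
gripper_force: 0.0
```

```bash
python3 - <<'E'
from h import *
np.set_printoptions(precision=4,suppress=True,linewidth=150)
d=shot("top"); d=shot("top"); print(np.array(amb(d))[:,:5]); avg(2); plan()
W=cloud(d); k=(abs(W[...,0]-.6)<.1)&(abs(W[...,1]+.2)<.13)
for z in np.arange(.05,.18,.015):
    r=W[k&(abs(W[...,2]-z)<.007)]; 
    if len(r): print(round(z,3),len(r),np.percentile(r[:,0],[1,50,99]).round(3))
save(d,"t7.png",(270,120,450,260),4)
E
```

```text
[[  0.041    0.5026      nan   0.0611 163.    ]
 [  0.4633  -0.1151  -0.308    0.0725 279.    ]
 [  0.4643  -0.1983  -0.4632   0.0728 278.    ]
 [  0.4692  -0.2792  -0.9003   0.0729 289.    ]
 [  0.6823  -0.3292      nan   0.0856 297.    ]
 [  0.4657  -0.3674  -0.5492   0.0725 284.    ]]
mean [ 0.4693 -0.4721  0.2432] sd [0.0002 0.0003 0.    ]
t 50.15 at [ 0.4695 -0.4718  0.2433] g -0.783 w -0.00524400852987437 f 0.0 [-0.6 -0.6 -0.2]
0.05 989 [0.516 0.536 0.666]
0.065 211 [0.559 0.564 0.688]
0.08 143 [0.564 0.663 0.699]
0.095 54 [0.655 0.675 0.696]
0.14 672 [0.556 0.578 0.589]
0.155 306 [0.552 0.559 0.574]
```

View pics/t7.png

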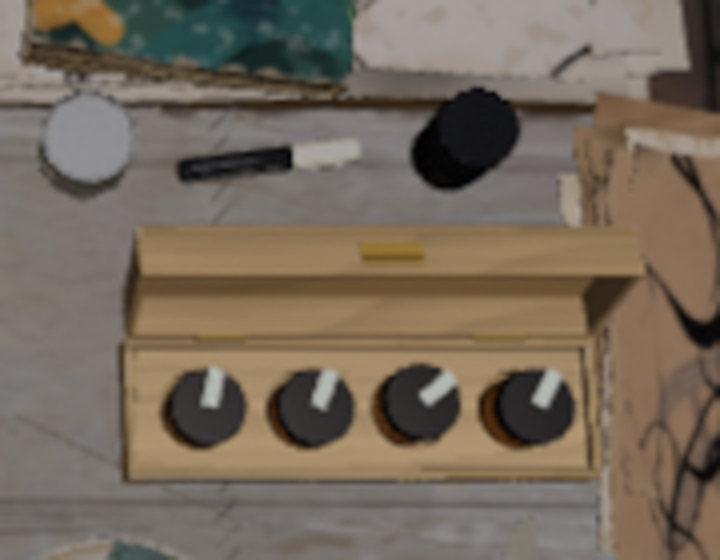

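All four caps in the crop are at 72.5 mm, seated in pockets 1–4 at (205,402), (315,402), (420,400) and (528,402). The marker, the tin and the bottle are untouched. Now I'll go behind the lid.

```bash
python3 - <<'E'
from h import *
plan(([.645,-.2413,.243],-np.pi/2),([.645,-.2413,.083],-np.pi/2))
E
```

```text
t 50.15 at [ 0.4695 -0.4718  0.2433] g -0.783 w -0.00524400852987437 f 0.0 [-0.6 -0.6 -0.2]
[0.645, -0.2413, 0.243] -1.571 [-0.001, -0.0, 0.525, 0.957, -0.127, 0.002]
[0.645, -0.2413, 0.083] -1.571 [-0.001, -0.0, 0.525, 0.957, -0.126, 0.535]
```

{"api": "apply_moves", "payload": {"series": [[0, 0, 0.1, 0.17, -0.02, 0, 0], [0, 0, 0.2, 0.35, -0.05, 0, 0], [0, 0, 0.3, 0.53, -0.07, 0, 0], [0, 0, 0.4, 0.7, -0.1, 0, 0], [0, 0, 0.5, 0.87, -0.12, 0, 0], [0, 0, 0.525, 0.957, -0.126, 0, 0], [0, 0, 0.525, 0.957, -0.126, 0, 0]]}}

```text
t: 51.02
tcp_pos: [0.6466, -0.2387, 0.2431]
ee_rot: [[1.0, 0.007, -0.001], [0.007, -1.0, 0.002], [-0.001, -0.002, -1.0]]
wrist_force: [-0.3, -0.9, 0.2]
width: 0.002
gripper_force: 0.0
```

```bash
python3 - <<'E'
from h import *
tip(); avg(2); plan(([.645,-.2413,.083],-np.pi/2),([.47,-.2413,.083],-np.pi/2))
E
```

```text
w -0.0014381865005673007 TCP [ 0.64508886 -0.24173645  0.24350169] max z [0.1552 0.1554 0.1564 0.1566 0.1569 0.157  0.1571 0.1574 0.1576 0.1578
 0.1578 0.158 ]
1 [-0.0751  0.0019  0.1381] [0.0498 0.0765 0.158 ]
-1 [-0.0737 -0.0432  0.1379] [-0.0612 -0.0003  0.1576]
mean [ 0.644  -0.2444  0.244 ] sd [0.0002 0.0006 0.0002]
t 51.17 at [ 0.6438 -0.245   0.2442] g -1.573 w -0.0012843262613631752 f 0.0 [ 0.3 -1.4  0.3]
[0.645, -0.2413, 0.083] -1.571 [0.0, 0.001, -0.002, 0.004, -0.013, 0.537]
[0.47, -0.2413, 0.083] -1.571 [0.0, 0.001, -0.002, -0.579, -0.011, 0.538]
```

{"api": "apply_moves", "payload": {"series": [[0, 0, 0, 0.004, -0.006, 0.15, 0], [0, 0, 0, 0.004, -0.006, 0.3, 0], [0, 0, 0, 0.004, -0.006, 0.45, 0], [0, 0, 0, 0.004, -0.006, 0.535, 0], [0, 0, 0, -0.05, -0.006, 0.535, 0], [0, 0, 0, -0.1, -0.006, 0.535, 0], [0, 0, 0, -0.15, -0.006, 0.535, 0], [0, 0, 0, -0.2, -0.006, 0.535, 0]]}}

```text
t: 52.18
tcp_pos: [0.5868, -0.2427, 0.0857]
ee_rot: [[1.0, -0.001, 0.006], [-0.001, -1.0, -0.002], [0.006, 0.002, -1.0]]
wrist_force: [3.3, 0.4, 3.4]
width: 0.001
gripper_force: 1.9
```

{"api": "apply_moves", "payload": {"series": [[0, 0, 0, -0.04, 0, 0, 0], [0, 0, 0, -0.08, 0, 0, 0], [0, 0, 0, -0.12, 0, 0, 0], [0, 0, 0, -0.16, 0, 0, 0], [0, 0, 0, -0.2, 0, 0, 0], [0, 0, 0, -0.24, 0, 0, 0], [0, 0, 0, -0.28, 0, 0, 0], [0, 0, 0, -0.32, 0, 0, 0]]}}

```text
t: 53.18
tcp_pos: [0.4871, -0.2413, 0.0829]
ee_rot: [[1.0, -0.001, -0.003], [-0.001, -1.0, 0.001], [-0.003, -0.001, -1.0]]
wrist_force: [-0.1, 1.3, 0.7]
width: -0.003
gripper_force: 0.1
```

```bash
python3 - <<'E'
from h import *
plan(); e=shot("scene"); save(e,"s8.png",(250,80,380,180),5)
E
```

```text
t 53.17 at [ 0.4871 -0.2413  0.0829] g -1.572 w -0.002764714984568604 f 0.05149057185917627 [-0.1  1.3  0.7]
```

View pics/s8.png

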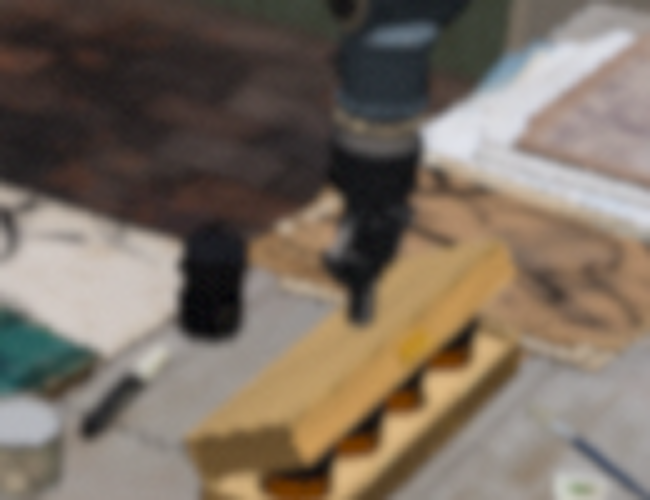

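The crop shows the lid over its balance point and sinking, with the fingers still above it at (360,310). I'll raise the arm clear and wait.

{"api": "apply_moves", "payload": {"series": [[0, 0, 0, 0, 0, -0.15, 0], [0, 0, 0, 0, 0, -0.3, 0], [0, 0, 0, 0, 0, -0.5, 0], [0, 0, 0, 0, 0.3, -0.6, 0], [0, 0, 0, 0, 0.5, -0.6, 0], [0, 0, 0, 0, -0.7, -0.6, 0], [0, 0, 0, 0, -0.7, -0.6, 0], [0, 0, 0, 0, -0.7, -0.6, 0]]}}

```text
t: 54.22
tcp_pos: [0.4882, -0.1742, 0.2615]
ee_rot: [[1.0, -0.003, -0.002], [-0.003, -1.0, 0.0], [-0.002, -0.0, -1.0]]
wrist_force: [0.9, 0.3, 0.3]
width: 0.002
gripper_force: 0.0
```

{"api": "apply_moves", "payload": {"series": [[0, 0, 0, 0, 0, 0, 0], [0, 0, 0, 0, 0, 0, 0], [0, 0, 0, 0, 0, 0, 0], [0, 0, 0, 0, 0, 0, 0], [0, 0, 0, 0, 0, 0, 0], [0, 0, 0, 0, 0, 0, 0], [0, 0, 0, 0, 0, 0, 0], [0, 0, 0, 0, 0, 0, 0]]}}

```text
t: 55.22
tcp_pos: [0.4892, -0.1756, 0.2622]
ee_rot: [[1.0, -0.001, -0.0], [-0.001, -1.0, 0.0], [-0.0, -0.0, -1.0]]
wrist_force: [0.2, -0.9, 0.5]
width: 0.004
gripper_force: 0.0
```

```bash
python3 - <<'E'
from h import *
plan()
for i in range(2):
    d=shot("top"); W=cloud(d); k=(abs(W[...,0]-.47)<.045)&(abs(W[...,1]+.24)<.17)&(W[...,2]<.2)
    p=W[k]; A=np.c_[p[:,:2],np.ones(len(p))]; c=np.linalg.lstsq(A,p[:,2],rcond=None)[0]
    print("slope",c[:2],"mean z",p[:,2].mean(),"sd",(p[:,2]-A@c).std())
    for j in range(20): shot("top")
save(d,"t9.png",(200,110,450,260),3)
E
```

```text
t 55.23 at [ 0.4892 -0.1756  0.2622] g -1.572 w 0.003809598106667247 f 0.0 [ 0.2 -0.9  0.5]
slope [-0.00253439 -0.0031608 ] mean z 0.08484045685875387 sd 0.0023886118466256226
slope [ 0.00014238 -0.00118008] mean z 0.08480427477347526 sd 0.0024119412187272
```

View pics/t9.png

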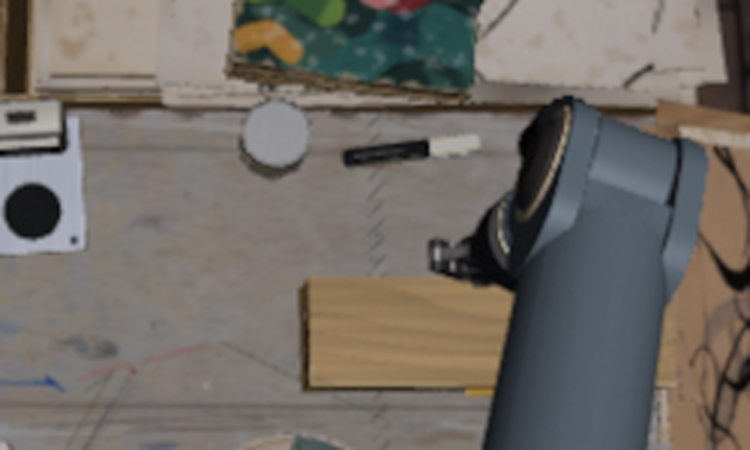

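The lid lies flat at z = 0.085 with zero slope, so it is shut. The arm is clear of everything, so I'm handing in.

```bash
python3 -c "
from station import robot
print(robot.sign_off())"
```

```text
the job is handed in; nothing more can be done
None
```

I scanned jars 1 to 4 in turn and packed them in pockets 1 to 4, shut the lid and handed the job in at about 57 s; sign-off returned no verdict. By camera, all jars sit fully down, the lid is flat and the tin, tube and marker were never touched. Jar 2 probably faced the window about 0.2 rad off (limit 0.3).

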